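# Send specimen pots to the disinfecting bath

## Robot

A 7-joint arm with a two-finger parallel gripper is mounted at the origin on the work surface. World frame = base frame: x ahead of the robot, y to its left, z up, the work surface at z = 0. Lengths are in m, angles in rad, forces in N, time in s.
With the tool pointing down it reaches from about 0.35 to 0.9 m from the base axis. Payload 8.1 kg.
Tool frame: the origin (TCP) lies at the very end of the fingers, on their centre line; the grasp point (between the pads) lies 19 mm behind it (arm.grip_depth is the distance from the TCP to the grasp point, in m); x points along the fingers, z is the direction in which the jaws open and shut, and the axes are right-handed (so a half turn about x gives the same grasp; the last joint's range is limited). The gripper opens to 92 mm and grips with 3 to 60 N. Pads are 19 mm wide; open, the fingers measure 130 mm over their backs; the gripper's body (75 mm by 190 mm) begins 47 mm behind the grasp point.
Start: joints at [1.075, 0.434, 0.025, 1.573, -0.012, 1.134, -0.075], TCP at [0.239, -0.577, 0.227] pointing down, gripper open.
Joint ranges: [-2.62, 2.62], [-0.44, 2.09], [-1.27, 1.32], [0.08, 2.57], [-1.32, 4.46], [0.12, 2], [-2.74, 2.74]. Speed limits (rad/s): [2.22, 2.22, 3.01, 3.01, 3.14, 3.14, 3.14].

## Interface

Orientations are given as a rotation vector (axis times angle).
In Python, from cell import status, cams, arm gives the robot as it stands. The module is installed in compiled form; this text tells all that it offers.
- The arm moves only by the tool step_arm, never from a script. Its argument "rows" is a list of rows, each a list of 7 numbers: the gripper command: -1 is fully open, 1 is shut, values between are in proportion, then the shift along the tool's x, y, z as a fraction of full scale, then the turn, a rotation vector about the tool's x, y, z as a fraction of full scale. In form: [[grip, x, y, z, rx, ry, rz], ...]. A call has 1 to 12 rows; each row is the pose to reach, as a shift and turn from the pose commanded when the call began, along the tool's axes at that moment; what a row does not reach only later rows make up. Full scale, the value 1, is 80 cm for a shift and 60 degrees for a turn. A row lasts 1/12 s, in which the tool goes at most 41.7 mm and 7.16 degrees, less where a joint would pass 70% of its speed; a pose out of reach is approached as far as the arm can. A call with a number of a shift or a turn outside -1 to 1 is refused whole. A call with a gripper value outside its range is refused whole. The fingers move at their own pace and stop on an object; "newtons" is the grip in N (left out, the last holds). Time passes only in rows, so rows that repeat a pose let the fingers close. It gives the time, the measured TCP pose, the force and the opening at its end, in the units of the state.
- status.observe(): the state, without advancing time (a new reading comes with each control period).
- cams.get_image(name): name is "scene" or "top" or "wrist"; returns a dict with "pixels" (384x512x3 uint8, red, green, blue), "range_z" (384x512 float32, m along the optical axis (not along the pixel's ray), 0 where there is no reading), "camera_matrix" (3x3 intrinsics, pixels), "eye" and "attitude" of the camera in the world; the wrist camera has in their place "tool_from_camera" (4x4, takes a point from camera to tool coordinates, whose origin is the TCP and whose axes are the tool frame's). Camera axes: x right, y down, z forward; pixel columns grow to the right and rows downward; lengths in m; the calibration is good to about 2 mm. The wrist camera is an equidistant fisheye: a pixel r from the principal point sees the ray r / f radians off the axis. A picture is of the moment at which its call begins: read the wrist's pose just before it.
- arm.sign_off(): hands the job in, once; it reports no verdict.
The state is a dict: "clock": time; "joints": joint angles; "dq": joint speeds; "joint_efforts": joint torques, N m; "position": TCP position; "ee_rot": TCP orientation; "force": force on the tool from outside, world axes, zero at the start; "ft_torque": the same for the moment, N m; "width": opening from 0.0 (shut) to 1.0 (fully open).
Only numpy, scipy, OpenCV 4.12 (cv2) and the standard library are available. Lean on these libraries where they do the work, as an engineer would, in place of code of your own. Each camera call takes 0.05 s, during which the arm holds its last target.

## Task

Stand every specimen pot from the desk upright on the floor of the steel basket, in the wells, while the basket hangs on the loading stand, then carry the basket by its handle, level and without setting it down anywhere, to the hooks of the stand over the metal bath and leave it hanging there. Also unscrew the safety cap of the disinfectant bottle anticlockwise until it comes to its stop; it only bites while pressed down, so press and turn, letting go and gripping again as needed. Leave the marker, the timer and the tape where they are.

Things in the scene. Friction and masses are not known exactly. Their poses are not given: they have to be found in the camera images.
- load_stand: loading stand, fixed steel frame over an 8 mm thick mat. Origin on the desk under the hung bar. Two hooks at its y = +-95 mm, on uprights 158 mm tall at x = +100 mm. Each hook is a saddle open to the top, of 7 mm round wire: flat bottom 8 mm long, rising 16 mm to 22 mm before and behind the middle, so a bar is lifted straight up out of it and lowered straight down into it
- load_stand_seat (a point): loading stand: the point midway between its two saddles where the middle of the basket's bar lies when hung, 150 mm above the desk; axes as the stand
- bath_stand: bath stand, fixed: same frame and hooks as the loading stand, but around an open aluminium bath, 180 x 165 mm outside (x, y), 4 mm walls, rim 100 mm above the desk, into which the hung basket dips without touching. Origin on the desk under the hung bar, axes as the loading stand. The two stands may change sides
- bath_stand_seat (a point): bath stand: the point midway between its two saddles where the middle of the basket's bar lies when hung, 150 mm above the desk; axes as the stand
- basket: loose steel basket, 0.6 kg, 136 x 115 mm (x, y), origin at the centre of its underside, same either way round. Floor top at z = 4 mm. Four wells, 37 mm square inside, centred at x = +-46, y = +-35 mm (dark discs); wall tops at z = 42 mm. It hangs by, and can swing about, a bar along y at z = 74 mm. Uneven loading makes it lean a little
- basket_bar (a point): middle of the basket's bar, 74 mm above the basket's origin. The bar is 8 mm thick, ends in balls at y = +-107 mm and stands on uprights at y = +-57 mm. Round its middle is a black handle block, 14 mm thick (x), 60 mm long (y), from 10 mm below to 12 mm above this point: pinch it across x from above
- pot0: loose specimen pot (three or four of them are present), 72 mm tall, 30 g, weighted low: clear body 30 mm across, white lid 32 mm across over the top 18 mm. Origin at the centre of its underside, z up
- pot1: loose specimen pot (three or four of them are present), 72 mm tall, 30 g, weighted low: clear body 30 mm across, white lid 32 mm across over the top 18 mm. Origin at the centre of its underside, z up
- pot2: loose specimen pot (three or four of them are present), 72 mm tall, 30 g, weighted low: clear body 30 mm across, white lid 32 mm across over the top 18 mm. Origin at the centre of its underside, z up
- pot3: loose specimen pot (three or four of them are present), 72 mm tall, 30 g, weighted low: clear body 30 mm across, white lid 32 mm across over the top 18 mm. Origin at the centre of its underside, z up
- bottle: white disinfectant bottle 72 mm across, fixed in a desk holder (base 96 mm across). Origin on the desk on its axis. Its safety cap is a white ribbed cylinder 42 mm across, from 128 to 160 mm above the desk. Below it a thin collar 41 mm across, at 113 to 119 mm, belongs to the inner closure and carries a black pointer
- cap_top (a point): centre of the top face of the safety cap, 160 mm above the desk when not pressed
- cap_press (a joint): how far the safety cap is pressed down, in m: 0 released; at about 0.003 its ribs bite on the inner closure. A spring takes 2.5 N to start and 6 N to get there; press with about 10 to 20 N to turn the closure. It springs back when let go
- closure (a joint): turn of the inner threaded closure in rad, what really opens the bottle: 0 is tight, it grows anticlockwise seen from above, and the stop (fully loosened) is at 2.8. It turns with the cap only while the cap is pressed down (about 0.02 N m); when not pressed the outer cap just spins freely and the closure stays
- cap (a joint): turn of the outer cap in rad, anticlockwise positive, without end stops; any value at the start
- marker: marker pen lying on the desk, 130 mm long along its y, 12 mm thick; leave it alone. Origin under its middle
- timer: small grey timer, 50 x 50 x 18 mm; leave it alone. Origin at the centre of its underside
- tape: roll of white tape lying flat, 52 mm across, 18 mm high; leave it alone. Origin at the centre of its underside

How it is judged:
By the outcome, as a careful person would: the job done as asked, in the order asked, and still so for the second after the job is handed in, with the robot touching nothing.
Of pot0, pot1, pot2, pot3 only 3 to 4 are there at a start; the rules pass over those that are not, and their reading is None.
At some moment in a run one of pot0, pot1, pot2, pot3 may be knocked a few centimetres aside while the robot is not near it.
It also fails if it takes over 210 s, if anything falls off the work surface, if the arm or the gripper's body presses on something with over 40 N, if the wrist force passes 120 N, or if a joint passes its speed limit or range.

## Working session

There is one attempt and no reset: what is moved stays moved. The work goes in short steps, Python scripts to look and compute and a tool call to move; the robot and the scene stay as the last step left them, time stands still between calls to the robot, and variables do not carry over. Pictures are saved under pics/ and viewed, and the job is handed in when it is done.

Besides the shell and the picture viewer there is one more tool, called after "Emit:" as a command line: name --pt "numbers of a row" for each row, then --argument value for the rest. step_arm: Moves the arm, as the interface text tells. Its arguments: {"type":"object","properties":{"rows":{"type":"array","items":{"type":"array","items":{"type":"number"}}},"newtons":{"type":"number"}},"required":["rows"]}

```bash
mkdir -p pics
cat > h.py <<'E'
import numpy as np, cv2
from scipy.spatial.transform import Rotation as R
from cell import status, cams, arm
def rotm(a):
    a=np.array(a,float)
    if a.shape==(3,3): return a
    return R.from_rotvec(a).as_matrix() if a.size==3 else R.from_quat(a).as_matrix()
def save(im,n): cv2.imwrite('pics/'+n+'.png',im['pixels'][:,:,::-1])
def cloud(im):
    K=im['camera_matrix'];z=im['range_z'];v,u=np.mgrid[0:z.shape[0],0:z.shape[1]]
    P=np.stack([(u-K[0,2])/K[0,0]*z,(v-K[1,2])/K[1,1]*z,z],-1)
    W=P@rotm(im['attitude']).T+np.array(im['eye'])
    W[z<=0]=np.nan
    return W
E
python3 - <<'E'
from h import *
s=status.observe()
for k,v in s.items(): print(k,np.round(v,4))
print(rotm(s['ee_rot']).round(3))
for n in ('scene','top','wrist'):
    im=cams.get_image(n); save(im,n+'0')
    print(n,{k:np.round(v,3).tolist() for k,v in im.items() if k not in('pixels','range_z')})
    np.savez('pics/'+n+'0.npz',**im)
E
```

```text
clock 0.0
joints [ 1.0754  0.4352  0.025   1.5741 -0.0116  1.134  -0.0751]
dq [-0.0006  0.0007 -0.0013  0.003  -0.0013 -0.0001 -0.0025]
joint_efforts [ 9.00000e-04 -6.67830e+01  9.85500e-01 -3.14469e+01 -6.05000e-02
  4.30000e-02  2.00000e-04]
position [ 0.239  -0.5769  0.2259]
ee_rot [ 0.916   1.3712 -0.9148]
force [ 0.1334 -0.4012 -0.2222]
ft_torque [-0.0233 -0.055   0.0267]
width 1.0002
[[-0.001  0.924  0.383]
 [ 0.001  0.383 -0.924]
 [-1.    -0.    -0.002]]
scene {'camera_matrix': [[498.402, 0.0, 252.64], [0.0, 498.402, 205.782], [0.0, 0.0, 1.0]], 'eye': [1.308, -0.363, 0.73], 'attitude': [-1.857, -1.244, 0.635]}
top {'camera_matrix': [[434.918, 0.0, 258.2], [0.0, 434.918, 186.351], [0.0, 0.0, 1.0]], 'eye': [0.398, -0.014, 1.115], 'attitude': [-2.131, 2.149, -0.132]}
wrist {'camera_matrix': [[297.319, 0.0, 258.571], [0.0, 297.319, 186.695], [0.0, 0.0, 1.0]], 'tool_from_camera': [[0.001, -0.286, 0.958, -0.158], [-0.001, -0.958, -0.286, 0.076], [1.0, -0.0, -0.001, -0.001], [0.0, 0.0, 0.0, 1.0]]}
```

View pics/scene0.png

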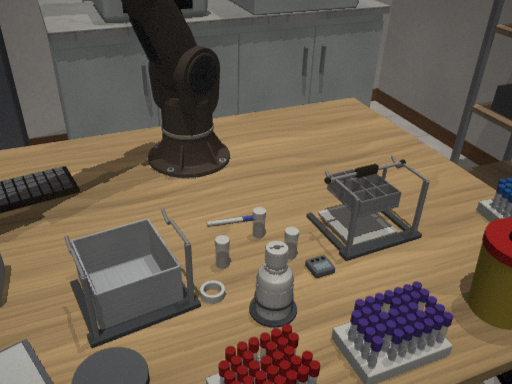

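View pics/top0.png

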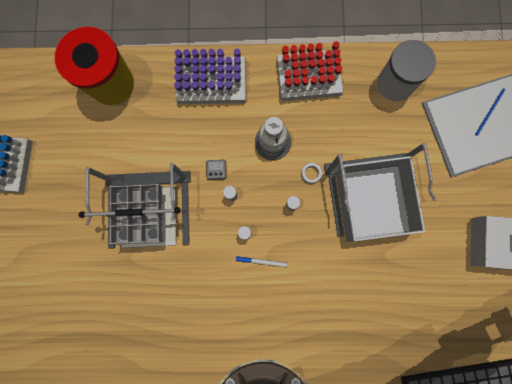

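View pics/wrist0.png

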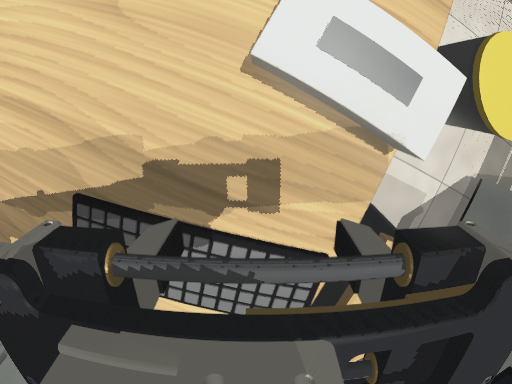

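The scene has 3 upright pots (top view ~(230,193), (293,203), (245,233)). The basket is on the left stand at (130,212), the bath on the right at (380,197), and the bottle at (273,130). I'll measure them next.

Run:
```python
from h import *
for n in ('top','scene'):
    im=dict(np.load(f'pics/{n}0.npz')); W=cloud(im)
    Z=W[...,2]
    m=(W[...,0]>0.2)&(W[...,0]<0.85)&(abs(W[...,1])<0.55)
    print(n,'desk z',np.nanmedian(Z[m&(abs(Z)<0.02)]))
    # lids
    lm=(m&(Z>0.062)&(Z<0.085)).astype(np.uint8)
    c,l,st,_=cv2.connectedComponentsWithStats(lm)
    for i in range(1,c):
        if 20<st[i,4]<700:
            p=W[l==i]; print('z72',st[i],p.mean(0).round(4),np.ptp(p,axis=0).round(3))
    for lo,hi in ((0.15,0.175),(0.005,0.03)):
        lm=(m&(Z>lo)&(Z<hi)).astype(np.uint8)
        c,l,st,_=cv2.connectedComponentsWithStats(lm)
        for i in range(1,c):
            if st[i,4]>25:
                p=W[l==i]; print(lo,st[i],np.median(p,0).round(4),p.min(0).round(3),p.max(0).round(3))
im=dict(np.load('pics/top0.npz'))
cv2.imwrite('pics/t_left.png',cv2.resize(im['pixels'][140:270,60:260,::-1],None,fx=4,fy=4,interpolation=cv2.INTER_CUBIC))
cv2.imwrite('pics/t_right.png',cv2.resize(im['pixels'][110:260,240:440,::-1],None,fx=4,fy=4,interpolation=cv2.INTER_CUBIC))
```

```text
top desk z -6.513873079172505e-05
z72 [ 89  67  40  32 171] [0.7983 0.3613 0.0733] [0.076 0.1   0.023]
z72 [383  68  35  26 157] [ 0.7975 -0.3367  0.0738] [0.067 0.078 0.023]
z72 [259 138  29  13  72] [ 0.6439 -0.0324  0.0748] [0.029 0.069 0.023]
z72 [345 160  76  71 335] [ 0.542  -0.3421  0.0734] [0.17  0.169 0.023]
z72 [145 187  12  15 161] [0.529  0.2637 0.0796] [0.034 0.028 0.01 ]
z72 [161 186   2  17  25] [0.5297 0.2367 0.0801] [0.039 0.004 0.009]
z72 [224 186  13  13 136] [0.5325 0.0734 0.0712] [0.03  0.029 0.012]
z72 [115 189  12  14 146] [0.5259 0.3351 0.0793] [0.032 0.026 0.01 ]
z72 [132 188   8  14 104] [0.5278 0.2996 0.0792] [0.032 0.018 0.012]
z72 [287 196  13  13 134] [ 0.5067 -0.0798  0.0715] [0.029 0.029 0.011]
z72 [116 205  11   5  49] [0.4982 0.335  0.0793] [0.01  0.024 0.011]
z72 [132 204   8   5  34] [0.4995 0.2981 0.0801] [0.01  0.017 0.01 ]
z72 [145 204  12   6  70] [0.4985 0.263  0.0795] [0.013 0.026 0.011]
z72 [347 211   6  31  58] [ 0.448  -0.2122  0.0734] [0.071 0.009 0.022]
z72 [145 213  13  11 123] [0.4697 0.2617 0.0793] [0.024 0.029 0.011]
z72 [155 213   9
[... 6453 characters left out ...]
066  0.03 ]
0.005 [  0 261   6  41 122] [ 0.3991 -0.5234  0.015 ] [ 0.35  -0.529  0.005] [ 0.456 -0.518  0.029]
0.005 [  70  279  131   68 2456] [ 0.6081 -0.2955  0.0127] [ 0.449 -0.395  0.005] [ 0.64  -0.162  0.03 ]
0.005 [200 280  25  23 369] [ 0.5943 -0.1301  0.0169] [ 0.562 -0.155  0.005] [ 0.617 -0.104  0.022]
0.005 [468 291  17  26 165] [0.8301 0.3415 0.0184] [0.793 0.338 0.005] [0.85  0.362 0.03 ]
0.005 [249 298  48  29 668] [ 0.7011 -0.0488  0.0083] [ 0.634 -0.079  0.005] [0.722 0.016 0.03 ]
0.005 [331 325  25  39 297] [0.8173 0.0402 0.0216] [0.78  0.038 0.005] [0.85  0.056 0.03 ]
0.005 [   0  338   53   46 1614] [ 0.64   -0.4966  0.0075] [ 0.574 -0.531  0.005] [ 0.694 -0.451  0.014]
```

View pics/t_left.png

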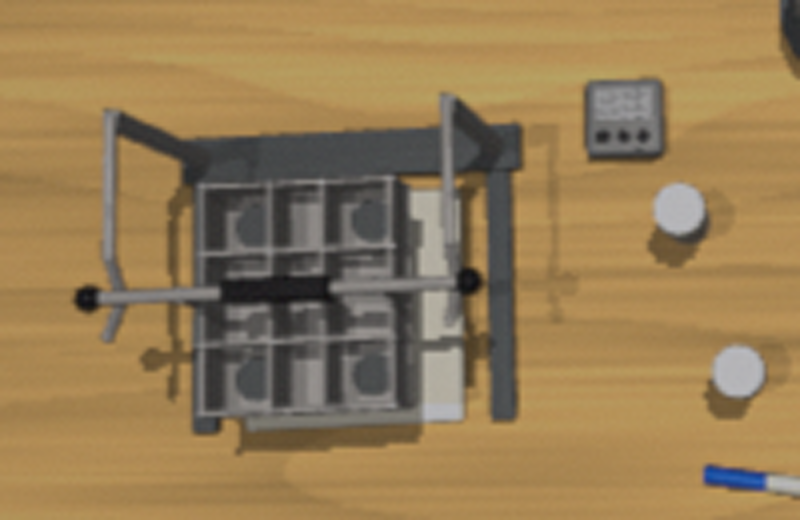

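View pics/t_right.png

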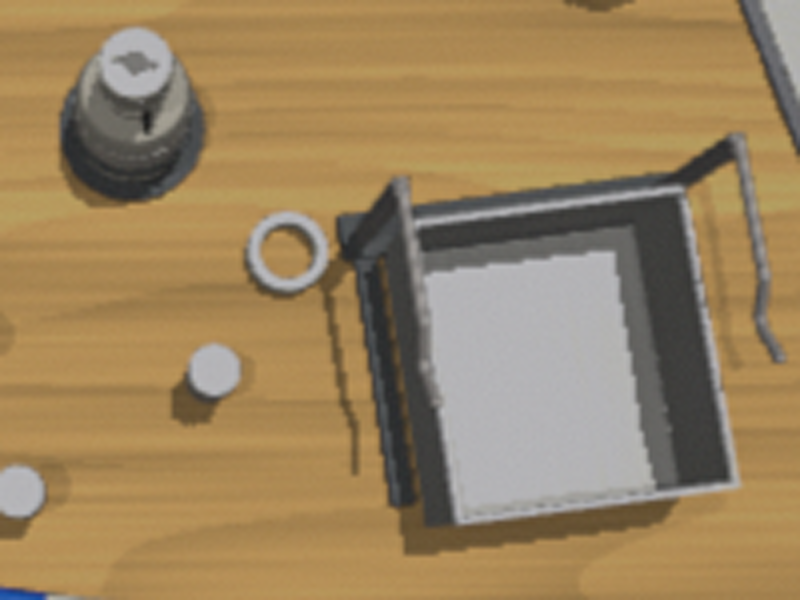

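```bash
cat >> h.py <<'E'
def blob(W,xy,r,zlo,zhi):
    m=(np.hypot(W[...,0]-xy[0],W[...,1]-xy[1])<r)&(W[...,2]>zlo)&(W[...,2]<zhi)
    p=W[m]; return len(p),((p.min(0)+p.max(0))/2)[:2].round(4),np.median(p,0).round(4),np.ptp(p,axis=0).round(3)
def go(pos,yaw,s=None):
    """tool down, jaw axis (tool z) at world angle yaw (deg)+-180 nearest; prints shift & turn fractions"""
    s=s or status.observe(); Rm=rotm(s['ee_rot']); best=None
    for a in (yaw,yaw+180):
        z=np.array([np.cos(np.radians(a)),np.sin(np.radians(a)),0]);x=np.array([0,0,-1.]);y=np.cross(z,x)
        T=np.stack([x,y,z],1); rv=R.from_matrix(Rm.T@T).as_rotvec()
        if best is None or np.linalg.norm(rv)<np.linalg.norm(best): best=rv
    d=Rm.T@(np.array(pos)-np.array(s['position']))
    print('shift',(d/0.8).round(4).tolist(),'turn',(best/np.radians(60)).round(4).tolist(),'deg',np.degrees(best).round(1))
E
python3 - <<'E'
from h import *
print('gd',arm.grip_depth)
for n in ('top','scene'):
    im=dict(np.load(f'pics/{n}0.npz')); W=cloud(im)
    for xy in ((.5335,.0735),(.508,-.079),(.436,.039)): print(n,'pot',blob(W,xy,.025,.068,.08))
    print(n,'cap',blob(W,(.673,-.033),.03,.156,.17))
    print('bar',blob(W,(.479,.288),.13,.1455,.166))
    m=(abs(W[...,0]-.48)<.012)&(abs(W[...,1]-.29)<.125)&(W[...,2]>.14)&(W[...,2]<.175)
    p=W[m]; f=np.polyfit(p[:,1],p[:,0],1); print('bar x=',f, 'yaw',np.degrees(np.arctan(-f[0])), 'yr',p[:,1].min(),p[:,1].max())
    h=p[p[:,2]>.158]; print('handle',len(h),(h.min(0)+h.max(0))/2,np.ptp(h,axis=0))
    for nm,y0 in (('L',.385),('L',.195),('B',-.187),('B',-.372)):
        m=(W[...,0]>.45)&(W[...,0]<.64)&(abs(W[...,1]-y0)<.022)&(W[...,2]>.135)&(W[...,2]<.18)&(np.abs(W[...,0]-.479)>(.013 if nm=='L' else 0))
        p=W[m]; b=np.polyfit(p[:,0],p[:,1],1)
        print(nm,y0,len(p),'y=',b.round(4),'x range',p[:,0].min().round(3),p[:,0].max().round(3))
        for xx in np.arange(.44,.64,.01):
            q=p[abs(p[:,0]-xx)<.005]
            if len(q): print('   ',xx.round(3),q[:,1].mean().round(4),q[:,2].max().round(4),len(q))
E
```

```text
gd 0.0188
top pot (126, array([0.5328, 0.0729]), array([0.5326, 0.0739, 0.0714]), array([0.03 , 0.029, 0.007]))
top pot (129, array([ 0.507 , -0.0793]), array([ 0.5069, -0.0794,  0.0716]), array([0.029, 0.029, 0.009]))
top pot (131, array([0.4348, 0.039 ]), array([0.4338, 0.0389, 0.0713]), array([0.031, 0.029, 0.008]))
top cap (248, array([ 0.672 , -0.0329]), array([ 0.6721, -0.0338,  0.1599]), array([0.041, 0.039, 0.008]))
bar (777, array([0.5126, 0.2902]), array([0.4809, 0.2871, 0.1573]), array([0.124, 0.226, 0.02 ]))
bar x= [-0.0250775   0.48626192] yaw 1.4365337426121083 yr 0.17718844970286163 0.4031329748871421
handle 154 [0.47999714 0.28074048 0.161477  ] [0.0214993  0.20479398 0.00687029]
L 0.385 175 y= [0.026  0.3703] x range 0.451 0.582
    0.45 0.3818 0.1629 5
    0.46 0.3815 0.1633 18
    0.49 0.3836 0.1623 5
    0.5 0.383 0.1651 15
    0.51 0.3836 0.1629 13
    0.52 0.3843 0.1632 14
    0.53 0.3843 0.164 12
    0.54 0.3852 0.165 15
    0.55 0.3859 0.1631 12
    0.56 0.3857 0.1655 14
    0.57 0.3845 0.1627 32
    0.58 0.3844 0.1613 20
L 0.195 166 y= [0.0278 0.1796] x range
[... 2809 characters left out ...]
.1487 5
    0.52 -0.1893 0.1627 12
    0.53 -0.1873 0.1635 10
    0.54 -0.1866 0.1637 12
    0.55 -0.1854 0.1646 13
    0.56 -0.184 0.1637 13
    0.57 -0.1829 0.1638 13
    0.58 -0.1818 0.1631 14
    0.59 -0.1802 0.1641 13
    0.6 -0.18 0.1638 55
    0.61 -0.1785 0.1605 37
B -0.372 277 y= [ 0.1206 -0.4423] x range 0.501 0.631
    0.5 -0.3813 0.1635 10
    0.51 -0.3808 0.1628 28
    0.52 -0.3796 0.1525 18
    0.53 -0.3811 0.1484 3
    0.54 -0.3777 0.1618 4
    0.55 -0.3757 0.1642 14
    0.56 -0.3747 0.1643 13
    0.57 -0.3734 0.1638 17
    0.58 -0.3721 0.1642 14
    0.59 -0.3709 0.1636 15
    0.6 -0.3699 0.1635 17
    0.61 -0.3686 0.1642 15
    0.62 -0.368 0.1638 30
    0.63 -0.3664 0.1636 79
```

```bash
python3 -c "
from h import *
go((.534,.0745,.23),-90)"
```

```text
shift [-0.0042, 0.6523, -0.6114] turn [0.375, -0.0011, 0.0003] deg [22.5 -0.1  0. ]
```

Emit:
step_arm --pt "-0.3 -0.0042 0.6523 -0.6114 0.375 0 0" --pt "-0.3 -0.0042 0.6523 -0.6114 0.375 0 0" --pt "-0.3 -0.0042 0.6523 -0.6114 0.375 0 0" --pt "-0.3 -0.0042 0.6523 -0.6114 0.375 0 0" --pt "-0.3 -0.0042 0.6523 -0.6114 0.375 0 0" --pt "-0.3 -0.0042 0.6523 -0.6114 0.375 0 0" --pt "-0.3 -0.0042 0.6523 -0.6114 0.375 0 0" --pt "-0.3 -0.0042 0.6523 -0.6114 0.375 0 0" --pt "-0.3 -0.0042 0.6523 -0.6114 0.375 0 0" --pt "-0.3 -0.0042 0.6523 -0.6114 0.375 0 0" --pt "-0.3 -0.0042 0.6523 -0.6114 0.375 0 0" --pt "-0.3 -0.0042 0.6523 -0.6114 0.375 0 0" --newtons 15

```text
clock: 1.15
position: [0.4452, -0.1209, 0.2292]
ee_rot: [1.209, 1.209, -1.209]
force: [0.4, -0.8, -1.5]
width: 0.652
```

```bash
python3 -c "
from h import *
s=status.observe();print(s['position'],s['joints'],s['width'])
go((.534,.0745,.17),-90)"
```

```text
[ 0.44521673 -0.12085489  0.22919876] [ 0.30581545  0.17789954 -0.18116402  1.93843439  0.03742293  1.02820091
 -1.46277254] 0.651712058570264
shift [0.074, 0.1109, -0.2442] turn [-0.0001, 0.0002, -0.0002] deg [-0.  0. -0.]
```

Emit:
step_arm --pt "-0.3 0.074 0.1109 -0.2442 0 0 0" --pt "-0.3 0.074 0.1109 -0.2442 0 0 0" --pt "-0.3 0.074 0.1109 -0.2442 0 0 0" --pt "-0.3 0.074 0.1109 -0.2442 0 0 0" --pt "-0.3 0.074 0.1109 -0.2442 0 0 0" --pt "-0.3 0.074 0.1109 -0.2442 0 0 0" --pt "-0.3 0.074 0.1109 -0.2442 0 0 0" --pt "-0.3 0.074 0.1109 -0.2442 0 0 0"

```text
clock: 1.82
position: [0.5333, 0.0729, 0.1693]
ee_rot: [1.207, 1.211, -1.209]
force: [-0.2, -1.6, 0.6]
width: 0.65
```

```bash
cat >> h.py <<'E'
def wpix(im,P,s):
    """project world points into wrist fisheye"""
    T=im['tool_from_camera'];K=im['camera_matrix']
    t=(np.atleast_2d(P)-np.array(s['position']))@rotm(s['ee_rot'])
    c=(t-T[:3,3])@T[:3,:3]
    r=np.hypot(c[:,0],c[:,1]); th=np.arctan2(r,c[:,2])
    k=th/np.maximum(r,1e-9)
    return np.stack([K[0,0]*k*c[:,0]+K[0,2],K[1,1]*k*c[:,1]+K[1,2]],1)
def wcloud(im,s):
    T=im['tool_from_camera'];K=im['camera_matrix'];z=im['range_z'];v,u=np.mgrid[0:z.shape[0],0:z.shape[1]]
    a=(u-K[0,2])/K[0,0];b=(v-K[1,2])/K[1,1];th=np.hypot(a,b);k=np.tan(np.minimum(th,1.5))/np.maximum(th,1e-9)
    C=np.stack([a*k*z,b*k*z,z],-1)
    t=C@T[:3,:3].T+T[:3,3]
    W=t@rotm(s['ee_rot']).T+np.array(s['position']); W[z<=0]=np.nan
    return W
E
python3 - <<'E'
from h import *
s=status.observe();print(s['position'])
im=cams.get_image('wrist');save(im,'w1');np.savez('pics/w1.npz',**im)
W=wcloud(im,s)
t=cams.get_image('top');save(t,'t1');np.savez('pics/t1.npz',**t)
for xy in ((.5335,.0735),(.508,-.079),(.436,.039)): print(blob(W,xy,.03,.066,.08))
m=np.isfinite(W[...,2])&(abs(W[...,2])<.03);print(np.median(W[m],0))
E
```

```text
[0.53331388 0.07287905 0.16926982]
(949, array([0.533 , 0.0764]), array([0.5338, 0.0763, 0.0714]), array([0.031, 0.031, 0.008]))
(643, array([ 0.5065, -0.0777]), array([ 0.5074, -0.0761,  0.0713]), array([0.031, 0.032, 0.007]))
(147, array([0.4245, 0.0407]), array([0.4252, 0.0413, 0.0714]), array([0.011, 0.026, 0.004]))
[ 5.99044657e-01  8.98485837e-02 -1.78399619e-04]
```

View pics/w1.png

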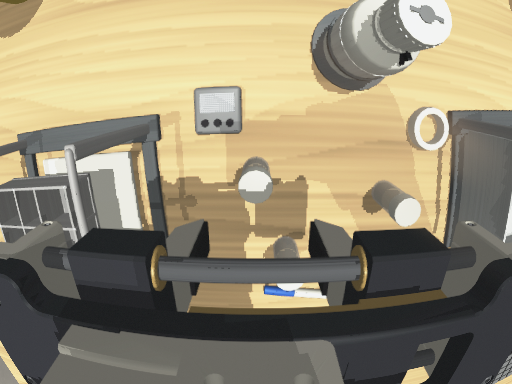

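```bash
python3 -c "
from h import *
s=status.observe();print(s['position'],s['clock'])
go((.5335,.0755,.043),-90)
t=dict(np.load('pics/t1.npz'));W=cloud(t)
for xy in ((.508,-.079),(.436,.039)): print(blob(W,xy,.03,.066,.08))"
```

```text
[0.53337252 0.07083184 0.16992089] 1.9167
shift [0.1586, 0.0002, -0.006] turn [-0.0016, 0.001, 0.0004] deg [-0.1  0.1  0. ]
(132, array([ 0.5072, -0.0793]), array([ 0.5068, -0.0795,  0.0715]), array([0.03 , 0.029, 0.01 ]))Traceback (most recent call last):
  File "<string>", line 6, in <module>
    for xy in ((.508,-.079),(.436,.039)): print(blob(W,xy,.03,.066,.08))
                                                ~~~~^^^^^^^^^^^^^^^^^^^
  File "h.py", line 17, in blob
    p=W[m]; return len(p),((p.min(0)+p.max(0))/2)[:2].round(4),np.median(p,0).round(4),np.ptp(p,axis=0).round(3)
                            ~~~~~^^^
    return umr_minimum(a, axis, None, out, keepdims, initial, where)
ValueError: zero-size array to reduction operation minimum which has no identity
```

Emit:
step_arm --pt "-0.3 0 0 0 0 0 0" --pt "-0.3 0 0 0 0 0 0" --pt "-0.3 0 0 0 0 0 0"

```text
clock: 2.17
position: [0.5337, 0.0713, 0.1703]
ee_rot: [1.21, 1.208, -1.21]
force: [0.4, -0.4, -0.0]
width: 0.652
```

```bash
python3 -c "
from h import *
s=status.observe();print(s['position'],s['clock'],s['dq'])
go((.5335,.0755,.043),-90)"
```

```text
[0.53368597 0.07134236 0.17025681] 2.1667 [-0.00701879  0.0032498  -0.00416131 -0.00135982 -0.00203835  0.00192315
 -0.00264538]
shift [0.1591, -0.0003, -0.0053] turn [-0.0017, 0.0003, -0.0005] deg [-0.1  0.  -0. ]
```

Emit:
step_arm --pt "-0.3 0.045 -0.0003 -0.0048 0 0 0" --pt "-0.3 0.09 -0.0003 -0.0048 0 0 0" --pt "-0.3 0.13 -0.0003 -0.0048 0 0 0" --pt "-0.3 0.159 -0.0003 -0.0048 0 0 0" --pt "-0.3 0.159 -0.0003 -0.0048 0 0 0" --pt "-0.3 0.159 -0.0003 -0.0048 0 0 0" --pt "0.6 0.159 -0.0003 -0.0048 0 0 0" --pt "0.6 0.159 -0.0003 -0.0048 0 0 0" --pt "0.6 0.159 -0.0003 -0.0048 0 0 0" --pt "0.6 0.159 -0.0003 -0.0048 0 0 0" --pt "0.6 0.159 -0.0003 -0.0048 0 0 0" --pt "0.6 0.159 -0.0003 -0.0048 0 0 0" --newtons 15

```text
clock: 3.17
position: [0.5341, 0.0764, 0.0435]
ee_rot: [1.21, 1.208, -1.208]
force: [-0.7, -1.4, 5.8]
width: 0.343
```

Run:
```python
from h import *
s=status.observe();print(s['position'],s['width']*92)
im=dict(np.load('pics/w1.npz'))
im=cams.get_image('wrist');save(im,'w2')
```

```text
[0.53412562 0.0763861  0.04352345] 31.5151182626212
```

View pics/w2.png

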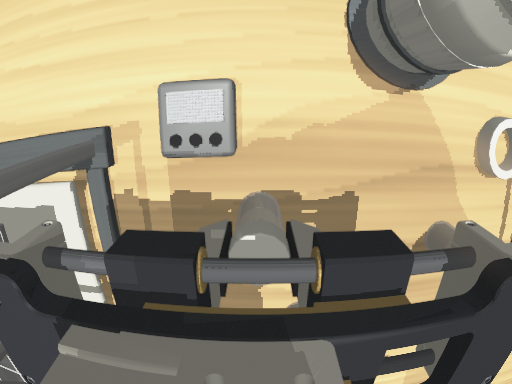

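Pot gripped on its lid (31.5 mm). Next: lift, then move over the basket to look.

```bash
python3 -c "
from h import *
go((.527,.2587,.25),91.45)"
```

```text
shift [-0.2581, -0.0086, -0.2279] turn [-0.0243, -0.0001, -0.0015] deg [-1.5 -0.  -0.1]
```

Emit:
step_arm --pt "0.6 -0.05 0 0 0 0 0" --pt "0.6 -0.1 0 0 0 0 0" --pt "0.6 -0.15 0 0 0 0 0" --pt "0.6 -0.2 -0.002 -0.02 0 0 0" --pt "0.6 -0.2581 -0.0086 -0.06 -0.0243 0 0" --pt "0.6 -0.2581 -0.0086 -0.1 -0.0243 0 0" --pt "0.6 -0.2581 -0.0086 -0.15 -0.0243 0 0" --pt "0.6 -0.2581 -0.0086 -0.19 -0.0243 0 0" --pt "0.6 -0.2581 -0.0086 -0.22 -0.0243 0 0" --pt "0.6 -0.2581 -0.0086 -0.2279 -0.0243 0 0" --pt "0.6 -0.2581 -0.0086 -0.2279 -0.0243 0 0" --pt "0.6 -0.2581 -0.0086 -0.2279 -0.0243 0 0"

```text
clock: 4.22
position: [0.5266, 0.2578, 0.2489]
ee_rot: [1.189, 1.221, -1.191]
force: [0.3, -0.7, -0.1]
width: 0.343
```

Run:
```python
from h import *
s=status.observe();print(s['position'],s['width']*92,s['dq'].__abs__().max() if hasattr(s['dq'],'max') else max(map(abs,s['dq'])))
im=cams.get_image('wrist');save(im,'w3');np.savez('pics/w3.npz',**im,pos=s['position'],rot=s['ee_rot'])
W=wcloud(im,s)
# lid in hand
C=np.array([.480,.2925]);yw=np.radians(1.45);Rb=np.array([[np.cos(yw),-np.sin(yw)],[np.sin(yw),np.cos(yw)]])
B=(W[...,:2]-C)@Rb   # basket coords
Z=W[...,2]
m=(Z>.113)&(Z<.122)&(abs(B[...,0])<.09)&(abs(B[...,1])<.08)
b=B[m];print(len(b),b.min(0),b.max(0))
hx,ex=np.histogram(b[:,0],bins=np.arange(-.09,.09,.002));print('x',[(round(e*1000),int(h)) for e,h in zip(ex,hx) if h>40])
hy,ey=np.histogram(b[:,1],bins=np.arange(-.08,.08,.002));print('y',[(round(e*1000),int(h)) for e,h in zip(ey,hy) if h>40])
o=im['pixels'].copy()
for x in(-46,46):
  for y in(-35,35):
    P=np.r_[C+Rb@np.array([x,y])/1000,.08];q=wpix(im,P,s)[0]
    cv2.circle(o,tuple(int(i) for i in q),4,(255,0,0),1)
    for dx,dy in((-18.5,-18.5),(18.5,-18.5),(18.5,18.5),(-18.5,18.5)):
        q=wpix(im,np.r_[C+Rb@np.array([x+dx,y+dy])/1000,.118],s)[0];cv2.circle(o,tuple(int(i) for i in q),2,(0,255,0),-1)
cv2.imwrite('pics/w3o.png',o[:,:,::-1])
```

```text
[0.52656397 0.25780519 0.24885514] 31.580993452993145 0.025133693554741474
1297 [-0.01256692 -0.05564457] [0.06679813 0.05929005]
x [(24, 168), (26, 105), (62, 98), (64, 214), (66, 66)]
y [(-54, 86), (-16, 53), (-14, 101), (14, 101), (16, 109), (54, 160), (56, 93)]
```

View pics/w3o.png

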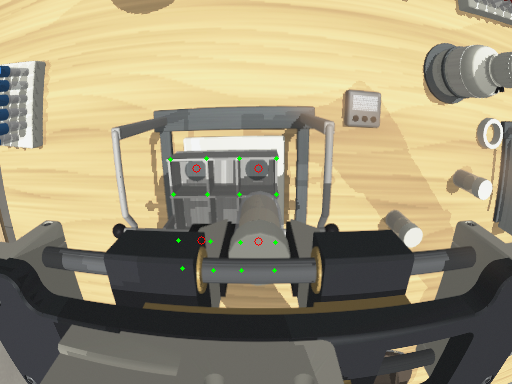

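```bash
python3 -c "
from h import *
s=status.observe();print(s['position'])
go((.527,.259,.15),91.45)"
```

```text
[0.52686239 0.2569132  0.24887811]
shift [0.1236, 0.0003, -0.0028] turn [-0.0013, 0.0013, 0.0003] deg [-0.1  0.1  0. ]
```

Emit:
step_arm --pt "0.6 0.03 0.0002 -0.0025 0 0 0" --pt "0.6 0.06 0.0002 -0.0025 0 0 0" --pt "0.6 0.085 0.0002 -0.0025 0 0 0" --pt "0.6 0.105 0.0002 -0.0025 0 0 0" --pt "0.6 0.1175 0.0002 -0.0025 0 0 0" --pt "0.6 0.1236 0.0002 -0.0025 0 0 0" --pt "0.6 0.1236 0.0002 -0.0025 0 0 0" --pt "0.6 0.1236 0.0002 -0.0025 0 0 0"

```text
clock: 4.93
position: [0.5272, 0.2603, 0.1509]
ee_rot: [1.191, 1.22, -1.19]
force: [-0.8, -0.3, 0.1]
width: 0.34
```

Run:
```python
from h import *
s=status.observe();print(s['position'],s['force'])
im=cams.get_image('wrist');save(im,'w4')
t=cams.get_image('scene');save(t,'s4'); cv2.imwrite('pics/s4c.png',cv2.resize(t['pixels'][120:260,290:450,::-1],None,fx=4,fy=4,interpolation=cv2.INTER_CUBIC))
go((.527,.259,.125),91.45)
```

```text
[0.52720406 0.2602991  0.15094899] [-0.7649513  -0.34400658  0.113416  ]
shift [0.033, -0.0006, 0.0023] turn [-0.0002, -0.0007, -0.0016] deg [-0.  -0.  -0.1]
```

View pics/s4c.png

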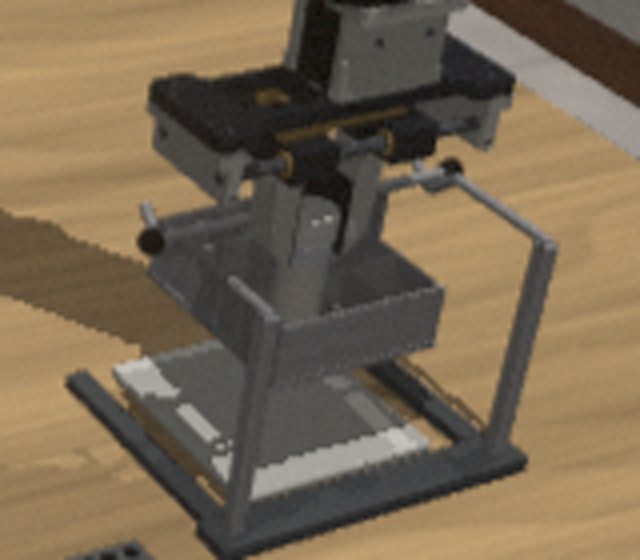

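View pics/w4.png

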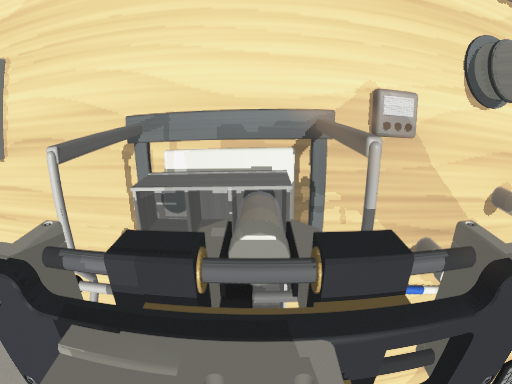

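Emit:
step_arm --pt "0.6 0.015 -0.0003 0.001 0 0 0" --pt "0.6 0.027 -0.0003 0.001 0 0 0" --pt "0.6 0.033 -0.0003 0.001 0 0 0" --pt "0.6 0.033 -0.0003 0.001 0 0 0" --pt "0.6 0.033 -0.0003 0.001 0 0 0"

```text
clock: 5.45
position: [0.5263, 0.2599, 0.1238]
ee_rot: [1.19, 1.221, -1.191]
force: [-0.5, 0.7, -0.2]
width: 0.346
```

Emit:
step_arm --pt "0.2 0 0 0 0 0 0" --pt "0 0 0 0 0 0 0" --pt "-0.1 0 0 0 0 0 0" --pt "-0.1 0 0 0 0 0 0" --pt "-0.1 0 0 0 0 0 0" --pt "-0.1 -0.02 0 0 0 0 0" --pt "-0.1 -0.06 0 0 0 0 0" --pt "-0.1 -0.11 0 0 0 0 0" --pt "-0.1 -0.16 0 0 0 0 0" --pt "-0.1 -0.16 0 0 0 0 0"

```text
clock: 6.28
position: [0.5294, 0.2622, 0.2602]
ee_rot: [1.2, 1.218, -1.18]
force: [0.7, 1.9, 0.6]
width: 0.551
```

Run:
```python
from h import *
s=status.observe();print(s['position'],s['force'],s['width']*92)
im=cams.get_image('wrist');save(im,'w5')
t=cams.get_image('top');save(t,'t5');np.savez('pics/t5.npz',**t);t=cams.get_image('scene');save(t,'s5'); np.savez('pics/s5.npz',**t)
for n in('t5','s5'):
  W=cloud(dict(np.load(f'pics/{n}.npz')))
  for xy in ((.5335,.0735),(.508,-.079),(.436,.039)):
    try: print(n,blob(W,xy,.035,.067,.08))
    except Exception as e: print('none')
W=wcloud(im,s)
for xy in ((.508,-.078),(.436,.040)): 
    try: print('w',blob(W,xy,.035,.067,.08))
    except Exception as e: print('none')
```

```text
[0.52944633 0.26224762 0.26019336] [0.70083862 1.89393071 0.64436967] 50.699564768691786
none
t5 (132, array([ 0.5069, -0.0793]), array([ 0.5068, -0.0795,  0.0714]), array([0.029, 0.029, 0.009]))
t5 (133, array([0.4349, 0.0391]), array([0.4337, 0.039 , 0.0711]), array([0.031, 0.029, 0.01 ]))
none
s5 (133, array([ 0.5085, -0.0777]), array([ 0.5106, -0.0784,  0.0723]), array([0.032, 0.032, 0.008]))
s5 (103, array([0.4364, 0.041 ]), array([0.4391, 0.0406, 0.0726]), array([0.035, 0.032, 0.008]))
w (237, array([ 0.5058, -0.0761]), array([ 0.5065, -0.075 ,  0.0709]), array([0.031, 0.031, 0.006]))
w (32, array([0.4447, 0.0369]), array([0.4475, 0.0359, 0.0706]), array([0.01 , 0.021, 0.006]))
```

View pics/w5.png

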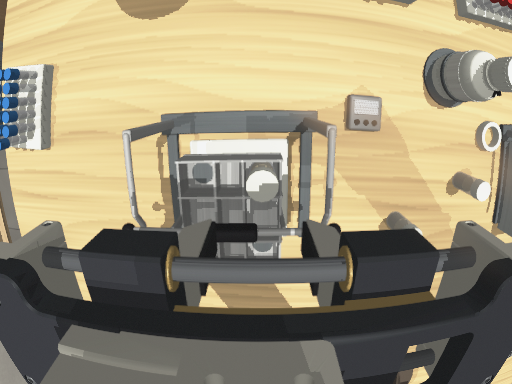

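```bash
python3 -c "
from h import *
s=status.observe();print(s['position'])
go((.4355,.0415,.15),90)"
```

```text
[0.52647135 0.25977985 0.25195564]
shift [0.1273, -0.1207, 0.2699] turn [0.0242, -0.0001, -0.0007] deg [ 1.5 -0.  -0. ]
```

Emit:
step_arm --pt "-0.3 0 -0.02 0.045 0.0242 0 0" --pt "-0.3 0 -0.04 0.09 0.0242 0 0" --pt "-0.3 0 -0.06 0.135 0.0242 0 0" --pt "-0.3 0.02 -0.08 0.18 0.0242 0 0" --pt "-0.3 0.06 -0.1 0.22 0.0242 0 0" --pt "-0.3 0.1 -0.115 0.25 0.0242 0 0" --pt "-0.3 0.12 -0.1207 0.266 0.0242 0 0" --pt "-0.3 0.1273 -0.1207 0.2699 0.0242 0 0" --pt "-0.3 0.1273 -0.1207 0.2699 0.0242 0 0" --pt "-0.3 0.1273 -0.1207 0.2699 0.0242 0 0" --pt "-0.3 0.1273 -0.1207 0.2699 0.0242 0 0"

```text
clock: 7.35
position: [0.4364, 0.0429, 0.1507]
ee_rot: [1.209, 1.21, -1.207]
force: [0.0, 0.8, 1.2]
width: 0.65
```

```bash
python3 -c "
from h import *
s=status.observe();print(s['position'])
im=cams.get_image('wrist');save(im,'w6')
W=wcloud(im,s)
print(blob(W,(.436,.041),.035,.067,.08))
s=status.observe();print(s['position'])
go((.4355,.0415,.043),90)"
```

```text
[0.43644939 0.04293355 0.15065165]
(1064, array([0.4344, 0.0412]), array([0.4355, 0.0412, 0.0714]), array([0.032, 0.03 , 0.007]))
[0.4365237  0.04294822 0.15079106]
shift [0.1347, -0.0015, 0.0019] turn [0.0017, -0.0007, -0.0015] deg [ 0.1 -0.  -0.1]
```

View pics/w6.png

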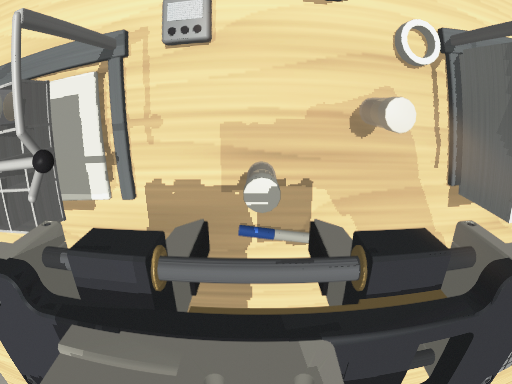

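Emit:
step_arm --pt "-0.3 0.045 -0.002 0.0019 0 0 0" --pt "-0.3 0.09 -0.002 0.0019 0 0 0" --pt "-0.3 0.12 -0.002 0.0019 0 0 0" --pt "-0.3 0.1347 -0.002 0.0019 0 0 0" --pt "-0.3 0.1347 -0.002 0.0019 0 0 0" --pt "0.6 0.1347 -0.002 0.0019 0 0 0" --pt "0.6 0.1347 -0.002 0.0019 0 0 0" --pt "0.6 0.1347 -0.002 0.0019 0 0 0" --pt "0.6 0.1347 -0.002 0.0019 0 0 0" --pt "0.6 0.1347 -0.002 0.0019 0 0 0" --pt "0.6 0.1347 -0.002 0.0019 0 0 0"

```text
clock: 8.32
position: [0.4346, 0.0402, 0.043]
ee_rot: [1.21, 1.208, -1.208]
force: [0.4, 0.2, 6.8]
width: 0.341
```

Run:
```python
from h import *
s=status.observe();print(s['position'],s['width']*92)
# basket lean from t5/s5: fit wall tops
for n in('t5','s5'):
    W=cloud(dict(np.load(f'pics/{n}.npz')))
    C=np.array([.480,.2925]);yw=np.radians(1.45);Rb=np.array([[np.cos(yw),-np.sin(yw)],[np.sin(yw),np.cos(yw)]])
    B=(W[...,:2]-C)@Rb
    m=(W[...,2]>.11)&(W[...,2]<.126)&(abs(B[...,0])<.075)&(abs(B[...,1])<.062)
    p=np.c_[B[m],W[m][:,2]]
    A=np.c_[p[:,:2],np.ones(len(p))];f=np.linalg.lstsq(A,p[:,2],rcond=None)[0];print(n,len(p),f, p.min(0),p.max(0))
C=np.array([.480,.2925])
w=C+Rb@np.array([-.046-.0025,.035]);print(w)
go((w[0],w[1],.25),91.45)
```

```text
[0.43463322 0.04021112 0.04304984] 31.357285827104114
t5 303 [-0.01367427 -0.00193621  0.11612477] [-0.06807158 -0.06023373  0.11011251] [0.0450844  0.03213955 0.1235788 ]
s5 667 [-0.0111813  -0.01171524  0.11593931] [-0.07096122 -0.05846102  0.11001022] [0.06908368 0.06165543 0.12576173]
[0.43062987 0.32626152]
shift [-0.2586, -0.0045, -0.3576] turn [-0.0241, -0.0003, -0.0018] deg [-1.4 -0.  -0.1]
```

Emit:
step_arm --pt "0.6 -0.05 0 0 0 0 0" --pt "0.6 -0.1 0 0 0 0 0" --pt "0.6 -0.15 0 0 0 0 0" --pt "0.6 -0.2 0 -0.02 0 0 0" --pt "0.6 -0.25 -0.004 -0.06 -0.0241 0 0" --pt "0.6 -0.2586 -0.0045 -0.11 -0.0241 0 0" --pt "0.6 -0.2586 -0.0045 -0.16 -0.0241 0 0" --pt "0.6 -0.2586 -0.0045 -0.21 -0.0241 0 0" --pt "0.6 -0.2586 -0.0045 -0.26 -0.0241 0 0" --pt "0.6 -0.2586 -0.0045 -0.31 -0.0241 0 0" --pt "0.6 -0.2586 -0.0045 -0.34 -0.0241 0 0" --pt "0.6 -0.2586 -0.0045 -0.3576 -0.0241 0 0"

```text
clock: 9.32
position: [0.4289, 0.3299, 0.2491]
ee_rot: [1.188, 1.225, -1.187]
force: [-1.0, 0.1, -0.0]
width: 0.343
```

Emit:
step_arm --pt "0.6 0 0 0 0 0 0" --pt "0.6 0 0 0 0 0 0" --pt "0.6 0 0 0 0 0 0"

```text
clock: 9.57
position: [0.4306, 0.3242, 0.2489]
ee_rot: [1.191, 1.219, -1.193]
force: [-0.2, -0.8, -1.0]
width: 0.337
```

```bash
cat > bk.py <<'E'
from h import *
def look(n,C=(.480,.2925),yaw=1.45,draw=True):
    s=status.observe();print(s['position'],s['width']*92)
    im=cams.get_image('wrist');save(im,n)
    W=wcloud(im,s);C=np.array(C);yw=np.radians(yaw);Rb=np.array([[np.cos(yw),-np.sin(yw)],[np.sin(yw),np.cos(yw)]])
    B=(W[...,:2]-C)@Rb;Z=W[...,2]
    m=(Z>.112)&(Z<.124)&(abs(B[...,0])<.09)&(abs(B[...,1])<.08)
    b=B[m]
    for i,nm in((0,'x'),(1,'y')):
        h,e=np.histogram(b[:,i],bins=np.arange(-.09,.09,.002));print(nm,[(round(a*1000),int(c)) for a,c in zip(e,h) if c>40])
    p=np.c_[b,Z[m]];A=np.c_[p[:,:2],np.ones(len(p))];print('plane',np.linalg.lstsq(A,p[:,2],rcond=None)[0])
    o=im['pixels'].copy()
    for x in(-46,46):
      for y in(-35,35):
        for dx,dy in((-18.5,-18.5),(18.5,-18.5),(18.5,18.5),(-18.5,18.5)):
            q=wpix(im,np.r_[C+Rb@np.array([x+dx,y+dy])/1000,.118],s)[0];cv2.circle(o,tuple(int(i) for i in q),2,(0,255,0),-1)
    cv2.imwrite(f'pics/{n}o.png',o[:,:,::-1])
    return s,im,W
E
python3 -c "
from bk import *
look('w7')"
```

```text
[0.43061801 0.32421676 0.24892438] 31.04002631623088
x [(-70, 107), (-68, 234), (-32, 46), (-30, 205), (-28, 173), (22, 196), (24, 114), (60, 63), (62, 189)]
y [(-56, 98), (-54, 245), (-52, 44), (-22, 47), (-20, 56), (-16, 172), (-14, 213), (14, 121), (16, 191), (54, 208), (56, 168)]
plane [-0.02803323  0.00183343  0.11653823]
```

View pics/w7o.png

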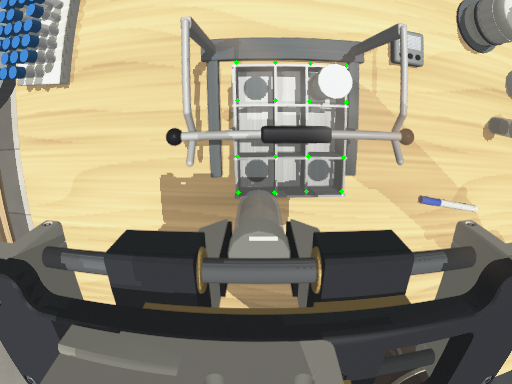

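```bash
python3 -c "
from h import *
s=status.observe();print(s['position'])
go((.4302,.3268,.1255),91.45)"
```

```text
[0.43074396 0.3240824  0.24906494]
shift [0.1545, -0.0006, -0.0036] turn [-0.0022, 0.0013, -0.0001] deg [-0.1  0.1 -0. ]
```

Emit:
step_arm --pt "0.6 0.03 -0.0006 -0.0036 0 0 0" --pt "0.6 0.06 -0.0006 -0.0036 0 0 0" --pt "0.6 0.085 -0.0006 -0.0036 0 0 0" --pt "0.6 0.105 -0.0006 -0.0036 0 0 0" --pt "0.6 0.12 -0.0006 -0.0036 0 0 0" --pt "0.6 0.135 -0.0006 -0.0036 0 0 0" --pt "0.6 0.148 -0.0006 -0.0036 0 0 0" --pt "0.6 0.1545 -0.0006 -0.0036 0 0 0" --pt "0.6 0.1545 -0.0006 -0.0036 0 0 0" --pt "0.6 0.1545 -0.0006 -0.0036 0 0 0"

```text
clock: 10.45
position: [0.4299, 0.3286, 0.1258]
ee_rot: [1.191, 1.221, -1.191]
force: [0.5, -0.3, -0.6]
width: 0.342
```

Run:
```python
from h import *
s=status.observe();print(s['position'],s['force'])
im=cams.get_image('wrist');save(im,'w8')
```

```text
[0.42994411 0.32856448 0.12581596] [ 0.48827842 -0.30990161 -0.55723174]
```

View pics/w8.png

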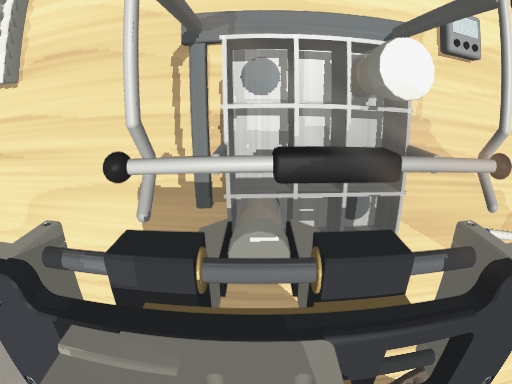

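Pot is in the well; releasing and rising.

Emit:
step_arm --pt "0.2 0 0 0 0 0 0" --pt "0 0 0 0 0 0 0" --pt "-0.1 0 0 0 0 0 0" --pt "-0.1 0 0 0 0 0 0" --pt "-0.1 0 0 0 0 0 0" --pt "-0.1 -0.02 0 0 0 0 0" --pt "-0.1 -0.06 0 0 0 0 0" --pt "-0.1 -0.11 0 0 0 0 0" --pt "-0.1 -0.155 0 0 0 0 0" --pt "-0.1 -0.155 0 0 0 0 0" --pt "-0.1 -0.155 0 0 0 0 0"

```text
clock: 11.42
position: [0.4305, 0.33, 0.2519]
ee_rot: [1.194, 1.22, -1.186]
force: [-0.6, -0.8, -1.0]
width: 0.55
```

Run:
```python
from bk import *
look('w9')
t=cams.get_image('top');W=cloud(t);save(t,'t9')
for xy in ((.508,-.079),):print(blob(W,xy,.04,.067,.08))
go((.507,-.0775,.22),90)
```

```text
[0.43053801 0.33000907 0.25193595] 50.63109222893308
x [(-68, 56), (-66, 144), (-32, 54), (-28, 174), (-26, 197), (24, 138), (26, 175), (62, 62), (64, 228), (66, 98)]
y [(-56, 80), (-54, 199), (-52, 46), (-20, 50), (-16, 126), (-14, 216), (14, 111), (16, 198), (54, 147), (56, 179)]
plane [0.04217079 0.0058289  0.11672739]
(132, array([ 0.5067, -0.0794]), array([ 0.5069, -0.0794,  0.0715]), array([0.029, 0.029, 0.008]))
shift [0.0366, 0.0842, 0.5098] turn [0.0241, 0.0007, 0.0004] deg [1.4 0.  0. ]
```

View pics/w9o.png

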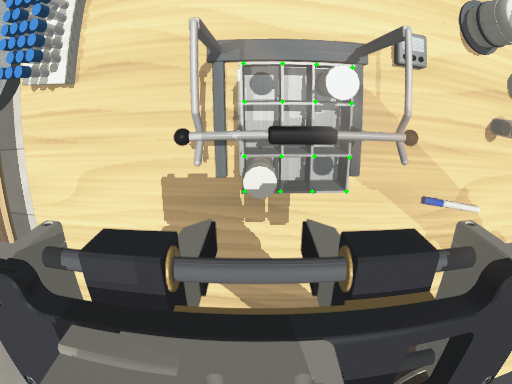

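Two pots are in their wells, diagonally opposite. On to the third.

Emit:
step_arm --pt "-0.3 0 0.01 0.05 0.0241 0 0" --pt "-0.3 0 0.02 0.1 0.0241 0 0" --pt "-0.3 0 0.03 0.15 0.0241 0 0" --pt "-0.3 0 0.04 0.2 0.0241 0 0" --pt "-0.3 0 0.05 0.25 0.0241 0 0" --pt "-0.3 0.02 0.06 0.3 0.0241 0 0" --pt "-0.3 0.03 0.07 0.35 0.0241 0 0" --pt "-0.3 0.0366 0.075 0.4 0.0241 0 0" --pt "-0.3 0.0366 0.08 0.45 0.0241 0 0" --pt "-0.3 0.0366 0.0842 0.49 0.0241 0 0" --pt "-0.3 0.0366 0.0842 0.5098 0.0241 0 0" --pt "-0.3 0.0366 0.0842 0.5098 0.0241 0 0"

```text
clock: 12.52
position: [0.5061, -0.0822, 0.2184]
ee_rot: [1.211, 1.207, -1.218]
force: [-0.7, -0.4, 0.2]
width: 0.646
```

Emit:
step_arm --pt "-0.3 0.03 0 0 0 0 0" --pt "-0.3 0.06 0 0 0 0 0" --pt "-0.3 0.08 0 0 0 0 0" --pt "-0.3 0.08 0 0 0 0 0" --pt "-0.3 0.08 0 0 0 0 0"

```text
clock: 12.93
position: [0.5062, -0.076, 0.1551]
ee_rot: [1.207, 1.213, -1.21]
force: [0.2, -0.3, 1.7]
width: 0.648
```

```bash
python3 -c "
from h import *
s=status.observe();print(s['position'])
im=cams.get_image('wrist');save(im,'w10')
W=wcloud(im,s)
print(blob(W,(.507,-.078),.035,.067,.08))
s=status.observe();print(s['position'])
go((.507,-.0775,.043),90)"
```

```text
[ 0.50619036 -0.0760359   0.15511336]
(1046, array([ 0.5067, -0.0778]), array([ 0.5072, -0.0778,  0.0714]), array([0.031, 0.031, 0.006]))
[ 0.50713985 -0.07624427  0.15621059]
shift [0.1415, -0.0, 0.0016] turn [0.0011, -0.0004, 0.0011] deg [ 0.1 -0.   0.1]
```

View pics/w10.png

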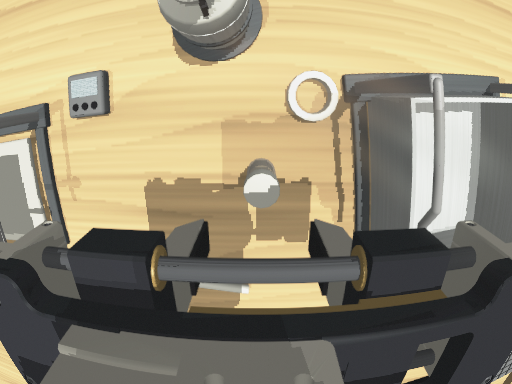

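Emit:
step_arm --pt "-0.3 0.045 0 0.0016 0 0 0" --pt "-0.3 0.09 0 0.0016 0 0 0" --pt "-0.3 0.12 0 0.0016 0 0 0" --pt "-0.3 0.1415 0 0.0016 0 0 0" --pt "-0.3 0.1415 0 0.0016 0 0 0" --pt "0.6 0.1415 0 0.0016 0 0 0" --pt "0.6 0.1415 0 0.0016 0 0 0" --pt "0.6 0.1415 0 0.0016 0 0 0" --pt "0.6 0.1415 0 0.0016 0 0 0" --pt "0.6 0.1415 0 0.0016 0 0 0" --pt "0.6 0.1415 0 0.0016 0 0 0"

```text
clock: 13.9
position: [0.5082, -0.0783, 0.0441]
ee_rot: [1.21, 1.208, -1.208]
force: [-0.7, 0.4, 7.7]
width: 0.344
```

Run:
```python
from h import *
s=status.observe();print(s['position'],s['width']*92)
C=np.array([.480,.2925]);yw=np.radians(1.45);Rb=np.array([[np.cos(yw),-np.sin(yw)],[np.sin(yw),np.cos(yw)]])
for x,y in ((-46,-35),(46,35)):
    w=C+Rb@np.array([x,y])/1000;print(w)
w=C+Rb@np.array([-.046,-.035])
go((w[0],w[1],.25),91.45)
```

```text
[ 0.50819136 -0.07833219  0.04411209] 31.66435570143175
[0.43490039 0.2563472 ]
[0.52509961 0.3286528 ]
shift [-0.2577, -0.091, -0.4183] turn [-0.024, 0.0003, -0.002] deg [-1.4  0.  -0.1]
```

Emit:
step_arm --pt "0.6 -0.05 0 0 0 0 0" --pt "0.6 -0.1 0 0 0 0 0" --pt "0.6 -0.15 0 -0.02 0 0 0" --pt "0.6 -0.2 -0.01 -0.06 0 0 0" --pt "0.6 -0.25 -0.02 -0.1 -0.024 0 0" --pt "0.6 -0.2577 -0.03 -0.15 -0.024 0 0" --pt "0.6 -0.2577 -0.04 -0.2 -0.024 0 0" --pt "0.6 -0.2577 -0.05 -0.25 -0.024 0 0" --pt "0.6 -0.2577 -0.07 -0.3 -0.024 0 0" --pt "0.6 -0.2577 -0.08 -0.35 -0.024 0 0" --pt "0.6 -0.2577 -0.091 -0.39 -0.024 0 0" --pt "0.6 -0.2577 -0.091 -0.4183 -0.024 0 0"

```text
clock: 14.9
position: [0.4318, 0.2601, 0.2499]
ee_rot: [1.189, 1.224, -1.187]
force: [-0.4, -0.6, -0.8]
width: 0.344
```

Emit:
step_arm --pt "0.6 0 0 0 0 0 0" --pt "0.6 0 0 0 0 0 0" --pt "0.6 0 0 0 0 0 0"

```text
clock: 15.15
position: [0.4345, 0.2555, 0.2491]
ee_rot: [1.19, 1.22, -1.191]
force: [-0.9, 0.3, -0.5]
width: 0.343
```

```bash
python3 -c "
from bk import *
look('w11');s=status.observe();print(s['position']);go((.4350,.2565,.1255),91.45)
look('w12')"
```

```text
[0.43454028 0.25552731 0.24908849] 31.55317200310796
x [(-68, 98), (-66, 116), (-32, 58), (-30, 65), (-28, 248), (-26, 107), (22, 49), (24, 192), (26, 106), (62, 118), (64, 197), (66, 46)]
y [(-56, 126), (-54, 221), (-52, 53), (-16, 186), (-14, 163), (14, 206), (16, 174), (22, 43), (24, 43), (54, 231), (56, 137)]
plane [ 0.01549937 -0.00048857  0.11677297]
[0.43479793 0.25494709 0.24912562]
shift [0.1545, 0.0003, -0.0021] turn [-0.0015, 0.001, 0.0001] deg [-0.1  0.1  0. ]
[0.43479793 0.25494709 0.24912562] 31.61640271286475
x [(-68, 84), (-66, 128), (-34, 42), (-32, 55), (-30, 58), (-28, 218), (-26, 121), (24, 197), (26, 106), (62, 108), (64, 201)]
y [(-56, 103), (-54, 274), (-16, 173), (-14, 170), (14, 199), (16, 182), (24, 48), (54, 235), (56, 131)]
plane [0.0158932  0.00096659 0.11676221]
```

View pics/w11o.png

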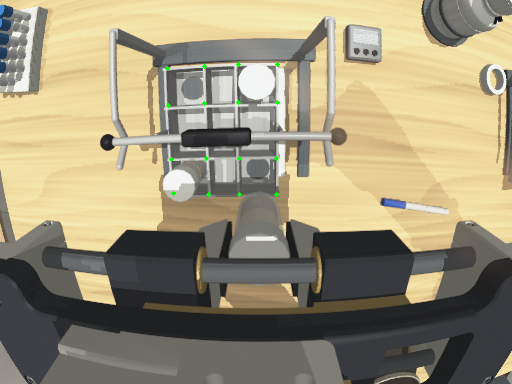

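Emit:
step_arm --pt "0.6 0.03 -0.001 -0.002 0 0 0" --pt "0.6 0.06 -0.001 -0.002 0 0 0" --pt "0.6 0.085 -0.001 -0.002 0 0 0" --pt "0.6 0.105 -0.001 -0.002 0 0 0" --pt "0.6 0.12 -0.001 -0.002 0 0 0" --pt "0.6 0.135 -0.001 -0.002 0 0 0" --pt "0.6 0.148 -0.001 -0.002 0 0 0" --pt "0.6 0.156 -0.001 -0.002 0 0 0" --pt "0.6 0.156 -0.001 -0.002 0 0 0" --pt "0.6 0.156 -0.001 -0.002 0 0 0"

```text
clock: 16.08
position: [0.4339, 0.2575, 0.1246]
ee_rot: [1.191, 1.221, -1.191]
force: [-0.5, -0.5, -0.6]
width: 0.342
```

Run:
```python
from h import *
s=status.observe();print(s['position'],s['force'])
im=cams.get_image('wrist');save(im,'w13')
```

```text
[0.43388651 0.25752908 0.12456408] [-0.49618776 -0.45071717 -0.63380644]
```

View pics/w13.png

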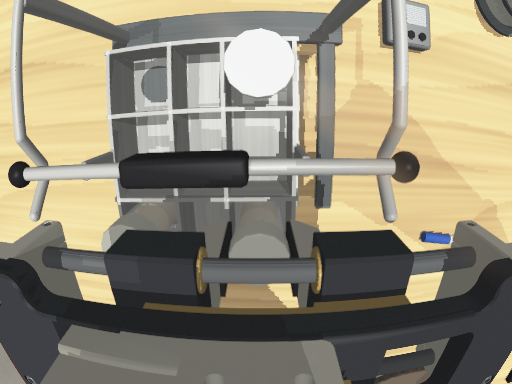

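Emit:
step_arm --pt "0.2 0 0 0 0 0 0" --pt "0 0 0 0 0 0 0" --pt "-0.05 0 0 0 0 0 0" --pt "-0.05 0 0 0 0 0 0" --pt "-0.05 0 0 0 0 0 0" --pt "-0.05 -0.02 0 0 0 0 0" --pt "-0.05 -0.06 0 0 0 0 0" --pt "-0.05 -0.11 0 0 0 0 0" --pt "-0.05 -0.155 0 0 0 0 0" --pt "-0.05 -0.155 0 0 0 0 0" --pt "-0.05 -0.155 0 0 0 0 0"

```text
clock: 17.05
position: [0.4347, 0.2588, 0.2507]
ee_rot: [1.194, 1.22, -1.187]
force: [1.0, -0.8, -0.8]
width: 0.525
```

Run:
```python
from bk import *
look('w14')
t=cams.get_image('top');save(t,'t14');np.savez('pics/t14.npz',**t)
t=cams.get_image('scene');save(t,'s14')
go((.673,-.0315,.23),-90)
print(np.round(status.observe()['joints'],3))
```

```text
[0.43467677 0.25878615 0.25073227] 48.31401871145894
x [(-36, 45), (-34, 69), (-32, 81), (-30, 47), (-26, 192), (-24, 159), (26, 201), (28, 160), (64, 69), (66, 134)]
y [(-56, 88), (-54, 188), (-52, 53), (-16, 153), (-14, 142), (14, 153), (16, 169), (54, 267), (56, 127)]
plane [ 0.0668526  -0.00571344  0.11716042]
shift [0.0217, 0.2907, 0.3685] turn [0.0241, 0.001, 0.0014] deg [1.4 0.1 0.1]
[-0.28   0.26  -0.447  1.802  0.124  1.109 -2.314]
```

View pics/w14o.png

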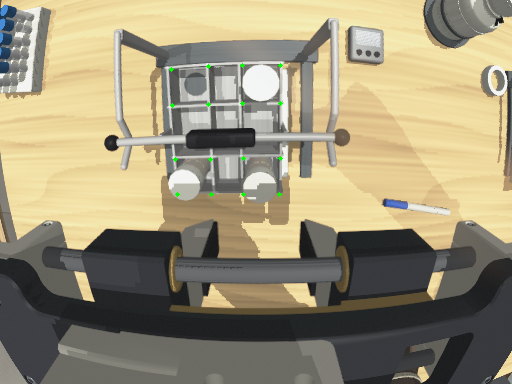

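View pics/s14.png

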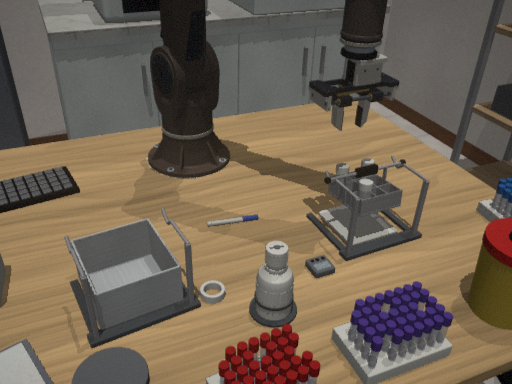

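Run:
```python
from bk import *
s,im,W=look('w15')
print(s['clock'])
m=(W[...,2]>.140)&(W[...,2]<.17)&(abs(W[...,0]-.48)<.016)&(abs(W[...,1]-.2925)<.125)
p=W[m];f=np.polyfit(p[:,1],p[:,0],1)
r=p[:,0]-np.polyval(f,p[:,1]);p=p[abs(r)<.008];f=np.polyfit(p[:,1],p[:,0],1);print(len(p),f,np.degrees(np.arctan(-f[0])),p[:,1].min(),p[:,1].max())
c=(p[:,1].min()+p[:,1].max())/2;print('centre',np.polyval(f,c),c)
h=p[abs(p[:,1]-c)<.028];print('handle x',(h[:,0]-np.polyval([f[0],0],h[:,1]-c)).min(),(h[:,0]-np.polyval([f[0],0],h[:,1]-c)).max(),h[:,2].max())
# dark pixels for handle extents
d=m&(im['pixels'].sum(-1)<120); q=W[d]; q=q[abs(q[:,1]-c)<.045]; print('dark y',np.percentile(q[:,1],[1,99]),q[:,1].min(),q[:,1].max(),'x',np.percentile(q[:,0],[1,99]))
for y0 in(.197,.387):
    k=(W[...,2]>.14)&(W[...,2]<.18)&(abs(W[...,1]-y0)<.012)&(W[...,0]>.5)&(W[...,0]<.56);print('hook',y0,W[k].mean(0))
yaw=np.degrees(np.arctan(-f[0]))
go((.4800,.2925,.2),1.45)
```

```text
[0.43310607 0.25739699 0.24742142] 48.260309262613475
x [(-38, 41), (-36, 50), (-34, 75), (-32, 66), (-30, 46), (-28, 73), (-26, 227), (-24, 108), (24, 83), (26, 239), (28, 100), (64, 163), (66, 199)]
y [(-56, 98), (-54, 230), (-52, 65), (-16, 163), (-14, 161), (14, 185), (16, 186), (22, 41), (54, 266), (56, 147)]
plane [ 0.05951191 -0.00140043  0.11704665]
17.2
3266 [-0.03191907  0.48832789] 1.82820722020911 0.18004480103096154 0.40698361239541325
centre 0.4789591879580532 0.2935142067131874
handle x 0.47095881412920726 0.4860729167736241 0.16334105175031857
dark y [0.26417775 0.31962817] 0.2641013954299913 0.3215784557210817 x [0.47114769 0.48596974]
hook 0.197 [0.5297612  0.1982746  0.16068099]
hook 0.387 [0.52981311 0.38639286 0.16079644]
shift [0.0588, 0.0599, -0.0425] turn [1.5, 0.0025, 0.0005] deg [90.   0.1  0. ]
```

Emit:
step_arm --pt "-0.5 0 0.03 0.03 0 0 0" --pt "-0.5 0 0.06 0.07 0 0 0" --pt "-0.5 0 0.09 0.11 0 0 0" --pt "-0.5 0 0.12 0.15 0 0 0" --pt "-0.5 0.01 0.15 0.19 0 0 0" --pt "-0.5 0.02 0.18 0.23 0 0 0" --pt "-0.5 0.02 0.21 0.27 0 0 0" --pt "-0.5 0.02 0.24 0.3 0.02 0 0" --pt "-0.5 0.02 0.27 0.33 0.02 0 0" --pt "-0.5 0.02 0.285 0.355 0.0241 0 0" --pt "-0.5 0.02 0.2907 0.3685 0.0241 0 0" --pt "-0.5 0.02 0.2907 0.3685 0.0241 0 0"

```text
clock: 18.25
position: [0.6736, -0.0344, 0.2304]
ee_rot: [1.21, 1.208, -1.215]
force: [-0.5, -0.7, -0.0]
width: 0.752
```

Emit:
step_arm --pt "-0.5 0 0 0 0 0 0" --pt "-0.5 0 0 0 0 0 0" --pt "-0.5 0 0 0 0 0 0"

```text
clock: 18.5
position: [0.6728, -0.0285, 0.2327]
ee_rot: [1.208, 1.211, -1.207]
force: [0.1, 0.3, 0.2]
width: 0.75
```

Run:
```python
from h import *
s=status.observe();print(s['position'],np.round(s['joints'],3))
im=cams.get_image('wrist');save(im,'w16');W=wcloud(im,s)
print(blob(W,(.673,-.0305),.03,.157,.168))
s=status.observe();print(s['position'])
go((.673,-.0305,.129),-90)
t=cams.get_image('top');save(t,'t16')
```

```text
[ 0.67278097 -0.02852197  0.23268873] [ 0.137  0.531 -0.277  1.413  0.147  1.218 -1.723]
(1881, array([ 0.6723, -0.0311]), array([ 0.6732, -0.031 ,  0.1595]), array([0.041, 0.041, 0.005]))
[ 0.67293279 -0.02882483  0.23280068]
shift [0.1297, 0.0001, 0.0022] turn [0.0025, -0.0006, -0.0001] deg [ 0.1 -0.  -0. ]
```

View pics/w16.png

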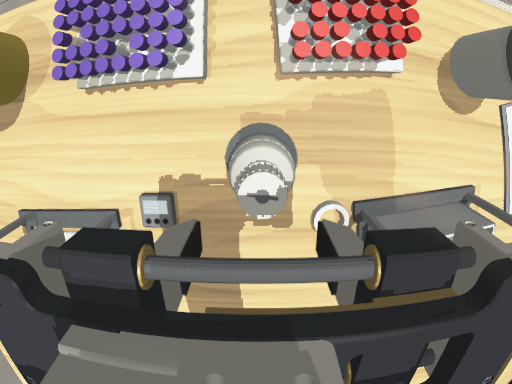

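Emit:
step_arm --pt "-0.5 0.04 0 0.0025 0 0 0" --pt "-0.5 0.08 0 0.0025 0 0 0" --pt "-0.5 0.11 0 0.0025 0 0 0" --pt "-0.5 0.127 0 0.0025 0 0 0" --pt "-0.5 0.127 0 0.0025 0 0 0" --pt "-0.5 0.127 0 0.0025 0 0 0" --pt "0.4 0.127 0 0.0025 0 0 0" --pt "0.4 0.127 0 0.0025 0 0 0" --pt "0.4 0.127 0 0.0025 0 0 0" --pt "0.4 0.127 0 0.0025 0 0 0" --pt "0.4 0.127 0 0.0025 0 0 0" --pt "0.4 0.127 0 0.0025 0 0 0" --newtons 45

```text
clock: 19.6
position: [0.6741, -0.0314, 0.1316]
ee_rot: [1.21, 1.21, -1.207]
force: [0.9, 4.0, 2.5]
width: 0.45
```

Emit:
step_arm --pt "0.4 0.002 0 0 0 0 0" --pt "0.4 0.004 0 0 0 0 0" --pt "0.4 0.005 0 0 0 0 0" --pt "0.4 0.005 0 0 0 0 0"

```text
clock: 19.93
position: [0.6741, -0.0314, 0.1284]
ee_rot: [1.21, 1.209, -1.207]
force: [-3.7, 5.5, 13.0]
width: 0.449
```

Emit:
step_arm --pt "0.4 0.001 0 0 -0.08 0 0" --pt "0.4 0.001 0 0 -0.16 0 0" --pt "0.4 0.001 0 0 -0.24 0 0" --pt "0.4 0.001 0 0 -0.32 0 0" --pt "0.4 0.001 0 0 -0.4 0 0" --pt "0.4 0.001 0 0 -0.48 0 0" --pt "0.4 0.001 0 0 -0.56 0 0" --pt "0.4 0.001 0 0 -0.64 0 0" --pt "0.4 0.001 0 0 -0.72 0 0" --pt "0.4 0.001 0 0 -0.8 0 0" --pt "0.4 0.001 0 0 -0.88 0 0" --pt "0.4 0.001 0 0 -0.88 0 0"

```text
clock: 20.93
position: [0.6739, -0.0308, 0.1283]
ee_rot: [0.505, 1.511, -0.501]
force: [-6.5, 5.8, 18.4]
width: 0.45
```

Run:
```python
from h import *
s=status.observe();print(s['position'],s['force'],s['ft_torque'],np.round(s['joints'],3))
im=cams.get_image('wrist');save(im,'w17')
```

```text
[ 0.67391147 -0.03080924  0.12826714] [-6.48152129  5.8239946  18.40650214] [1.33338963 1.37773156 0.03404674] [ 0.275  0.654 -0.497  1.521  0.339  1.052 -0.947]
```

View pics/w17.png

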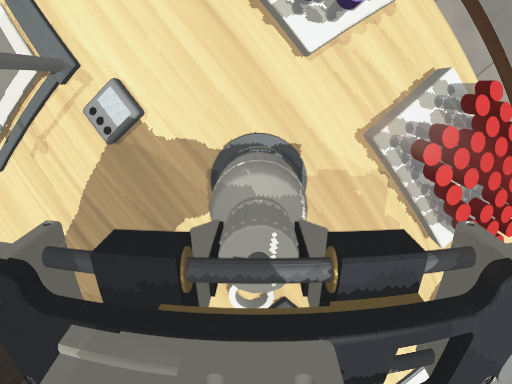

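Emit:
step_arm --pt "0.4 0 0 0 -0.08 0 0" --pt "0.4 0 0 0 -0.16 0 0" --pt "0.4 0 0 0 -0.24 0 0" --pt "0.4 0 0 0 -0.32 0 0" --pt "0.4 0 0 0 -0.4 0 0" --pt "0.4 0 0 0 -0.48 0 0" --pt "0.4 0 0 0 -0.56 0 0" --pt "0.4 0 0 0 -0.64 0 0" --pt "0.4 0 0 0 -0.72 0 0" --pt "0.4 0 0 0 -0.8 0 0" --pt "0.4 0 0 0 -0.88 0 0" --pt "0.4 0 0 0 -0.88 0 0"

```text
clock: 21.98
position: [0.6733, -0.0307, 0.1282]
ee_rot: [-0.218, 1.559, 0.221]
force: [-9.3, 5.2, 19.4]
width: 0.45
```

Run:
```python
from h import *
s=status.observe();print(s['position'],s['force'],s['ft_torque'],np.round(s['joints'],3))
```

```text
[ 0.67333217 -0.0306838   0.12823614] [-9.28032945  5.17577305 19.38122337] [1.25063942 1.82900855 0.00541334] [ 0.398  0.71  -0.719  1.509  0.497  1.111 -0.145]
```

Emit:
step_arm --pt "0.4 0 0 0 -0.08 0 0" --pt "0.4 0 0 0 -0.16 0 0" --pt "0.4 0 0 0 -0.24 0 0" --pt "0.4 0 0 0 -0.32 0 0" --pt "0.4 0 0 0 -0.4 0 0" --pt "0.4 0 0 0 -0.48 0 0" --pt "0.4 0 0 0 -0.56 0 0" --pt "0.4 0 0 0 -0.64 0 0" --pt "0.4 0 0 0 -0.72 0 0" --pt "0.4 0 0 0 -0.8 0 0" --pt "0.4 0 0 0 -0.8 0 0"

```text
clock: 22.9
position: [0.6729, -0.031, 0.1282]
ee_rot: [-0.867, 1.39, 0.87]
force: [-11.1, 4.8, 21.4]
width: 0.449
```

Run:
```python
from h import *
s=status.observe();print(s['position'],s['force'],s['ft_torque'],np.round(s['joints'],3))
```

```text
[ 0.67294039 -0.03100139  0.12822633] [-11.07981197   4.75536063  21.37235237] [1.00086354 2.15274    0.06117948] [ 0.492  0.776 -0.91   1.501  0.639  1.181  0.591]
```

Emit:
step_arm --pt "0.4 0 0 0 -0.04 0 0" --pt "0.4 0 0 0 -0.08 0 0" --pt "0.4 0 0 0 -0.12 0 0" --pt "0.4 0 0 0 -0.15 0 0" --pt "0.4 0 0 0 -0.15 0 0"

```text
clock: 23.32
position: [0.6729, -0.0311, 0.1282]
ee_rot: [-0.984, 1.336, 0.986]
force: [-10.4, 3.5, 20.8]
width: 0.451
```

Run:
```python
from h import *
s=status.observe();print(s['position'],s['force'],s['ft_torque'],np.round(s['joints'],3))
Rm=rotm(s['ee_rot']);print(np.degrees(np.arctan2(Rm[1,2],Rm[0,2])))
```

```text
[ 0.6729     -0.03109815  0.12820073] [-10.44093733   3.5325515   20.80928539] [1.00319286 2.08657447 0.01913672] [ 0.507  0.79  -0.944  1.5    0.665  1.196  0.727]
72.79749413768559
```

Emit:
step_arm --pt "0.4 0 0 0 -0.05 0 0" --pt "0.4 0 0 0 -0.1 0 0" --pt "0.4 0 0 0 -0.15 0 0" --pt "0.4 0 0 0 -0.15 0 0"

```text
clock: 23.65
position: [0.6729, -0.0312, 0.1282]
ee_rot: [-1.103, 1.272, 1.105]
force: [-9.7, 3.8, 21.2]
width: 0.448
```

Run:
```python
from h import *
s=status.observe();print(s['position'],s['force'],s['ft_torque'],np.round(s['joints'],3))
Rm=rotm(s['ee_rot']);print(np.degrees(np.arctan2(Rm[1,2],Rm[0,2])))
t=cams.get_image('scene');save(t,'s18');t=cams.get_image('wrist');save(t,'w18')
```

```text
[ 0.67287791 -0.03117013  0.12820748] [-9.70151816  3.78699227 21.21544308] [ 0.96697127  2.17378152 -0.01251462] [ 0.522  0.804 -0.978  1.498  0.691  1.211  0.868]
81.86570130863089
```

View pics/w18.png

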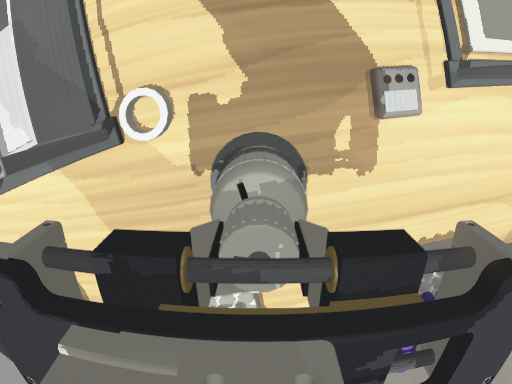

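Run:
```python
from h import *
s=status.observe();im=cams.get_image('wrist');W=wcloud(im,s)
o=im['pixels'][170:250,210:310];g=o.sum(-1)
ys,xs=np.where(g[:40]<90)
P=W[170+ys,210+xs];k=(P[:,2]>.1)&(P[:,2]<.125)
print(k.sum(),P[k].mean(0),np.degrees(np.arctan2(P[k].mean(0)[1]+.031,P[k].mean(0)[0]-.6727)))
cv2.imwrite('pics/wc18.png',cv2.resize(o[:,:,::-1],None,fx=6,fy=6))
t=dict(np.load('pics/top0.npz'));c=t['pixels'][115:165,250:300]
W=cloud(t)[115:165,250:300];m=(c.sum(-1)<150)&(W[...,2]>.09)&(W[...,2]<.13);print(m.sum(),W[m].mean(0))
p=W[m].mean(0);print(np.degrees(np.arctan2(p[1]+.033,p[0]-.672)))
cv2.imwrite('pics/tc0.png',cv2.resize(c[:,:,::-1],None,fx=10,fy=10))
```

```text
51 [ 0.64878891 -0.03756211  0.11004502] -164.6536983619658
6 [ 0.65124688 -0.03997122  0.11604836]
-161.43218296768742
```

View pics/wc18.png

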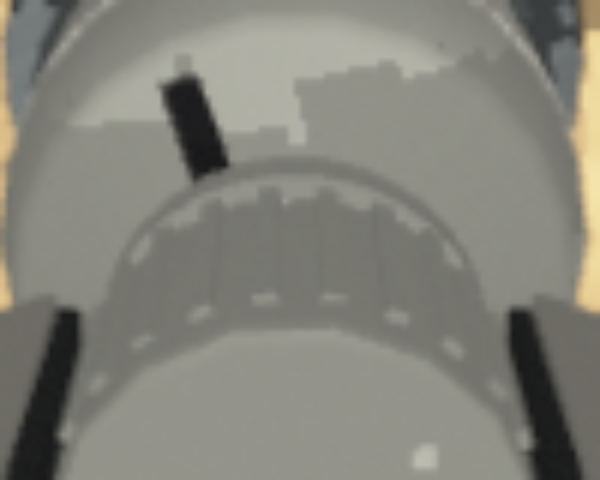

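View pics/tc0.png

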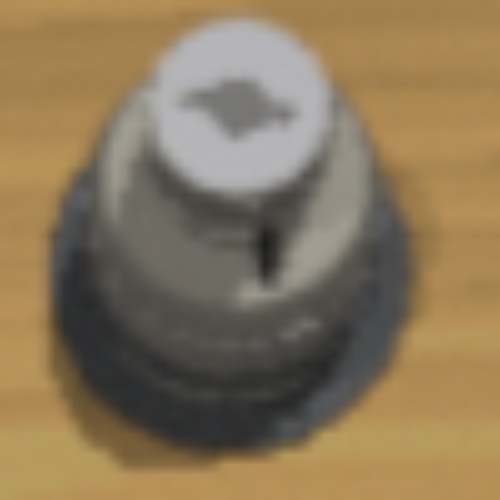

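Run:
```python
import cv2,numpy as np
a=cv2.imread('pics/scene0.png')[230:330,230:320];b=cv2.imread('pics/s18.png')[230:330,230:320]
cv2.imwrite('pics/cmp.png',cv2.resize(np.hstack([a,b]),None,fx=4,fy=4,interpolation=cv2.INTER_CUBIC))
```

```text
(no output)
```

View pics/cmp.png

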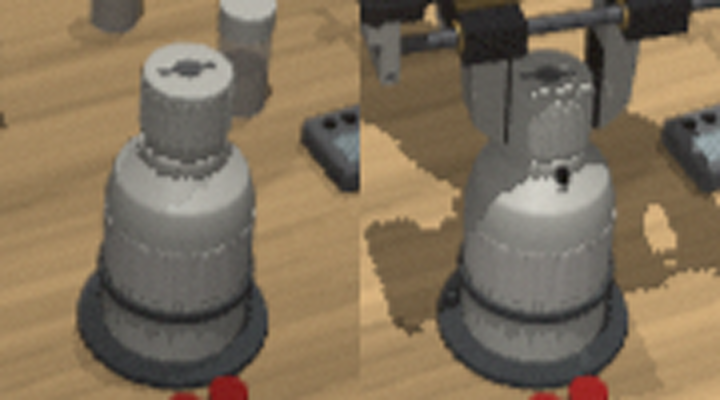

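Run:
```python
from h import *
t=cams.get_image('scene');np.savez('pics/s19.npz',**t);W=cloud(t);c=t['pixels']
m=np.zeros(c.shape[:2],bool);m[266:284,270:292]=c[266:284,270:292].sum(-1)<130
m&=(W[...,2]>.1)&(W[...,2]<.13)
print(m.sum(),W[m].round(4))
p=W[m].mean(0);print(p,[np.degrees(np.arctan2(p[1]-b,p[0]-a)) for a,b in((.6745,-.0312),(.6727,-.031),(.6727,-.0325))])
s=status.observe();print(s['force'],s['ft_torque'],s['joint_efforts'])
```

```text
7 [[ 0.6967 -0.0324  0.1195]
 [ 0.6969 -0.0344  0.1179]
 [ 0.6992 -0.0336  0.1195]
 [ 0.6997 -0.0337  0.1176]
 [ 0.6999 -0.0317  0.117 ]
 [ 0.7012 -0.0344  0.1166]
 [ 0.6993 -0.0312  0.1139]]
[ 0.69898265 -0.03305279  0.11743021] [np.float64(-4.327772092235422), np.float64(-4.465993959916571), np.float64(-1.2049059202229313)]
[-9.97898053  3.90692748 21.03548055] [0.99820078 2.13423387 0.04594247] [ 2.30152152e+00 -6.57702827e+01 -1.32934427e+01 -2.44904852e+01
  2.98443340e+00 -2.33539850e+00 -2.06806994e-02]
```

Emit:
step_arm --pt "0.4 0 0 0 -0.06 0 0" --pt "0.4 0 0 0 -0.12 0 0" --pt "0.4 0 0 0 -0.18 0 0" --pt "0.4 0 0 0 -0.18 0 0"

```text
clock: 24.18
position: [0.6729, -0.0313, 0.1282]
ee_rot: [-1.243, 1.186, 1.245]
force: [-11.1, 3.3, 21.1]
width: 0.453
```

Run:
```python
from h import *
t=cams.get_image('scene');W=cloud(t);c=t['pixels']
m=np.zeros(c.shape[:2],bool);m[266:284,270:292]=c[266:284,270:292].sum(-1)<130
m&=(W[...,2]>.1)&(W[...,2]<.13)
print(m.sum(),W[m].round(4))
p=W[m].mean(0);print(p,[np.degrees(np.arctan2(p[1]-b,p[0]-a)) for a,b in((.6745,-.0312),(.6727,-.031),(.6727,-.0325))])
s=status.observe();print(s['force'],s['ft_torque'],s['joints'])
Rm=rotm(s['ee_rot']);print(np.degrees(np.arctan2(Rm[1,2],Rm[0,2])))
cv2.imwrite('pics/s20.png',cv2.resize(c[230:330,230:320,::-1],None,fx=5,fy=5,interpolation=cv2.INTER_CUBIC))
```

```text
7 [[ 0.6961 -0.032   0.1189]
 [ 0.7011 -0.0346  0.1214]
 [ 0.7    -0.0319  0.1197]
 [ 0.7008 -0.0343  0.1186]
 [ 0.7001 -0.0319  0.1173]
 [ 0.7    -0.0337  0.1154]
 [ 0.6985 -0.0308  0.1132]]
[ 0.69951917 -0.03274943  0.11777305] [np.float64(-3.5437824166002563), np.float64(-3.732146769988279), np.float64(-0.5328574151861705)]
[-10.67513739   3.51932649  20.91400171] [0.90601353 2.26226892 0.02791843] [ 0.53791992  0.8219746  -1.0172506   1.49687543  0.72103143  1.23001979
  1.03372855]
92.53673684936717
```

View pics/s20.png

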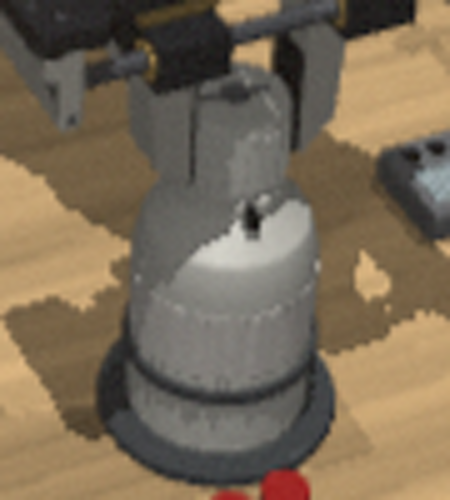

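The pointer stayed put through another 10°, so the closure is at its stop. Releasing.

Emit:
step_arm --pt "0.4 -0.003 0 0 0 0 0" --pt "0.4 -0.0055 0 0 0 0 0" --pt "0.0 -0.0055 0 0 0 0 0" --pt "-0.5 -0.0055 0 0 0 0 0" --pt "-0.5 -0.0055 0 0 0 0 0" --pt "-0.5 -0.0055 0 0 0 0 0" --pt "-0.5 -0.04 0 0 0 0 0" --pt "-0.5 -0.08 0 0 0 0 0" --pt "-0.5 -0.12 0 0 0 0 0" --pt "-0.5 -0.16 0 0 0 0 0" --pt "-0.5 -0.16 0 0 0 0 0" --pt "-0.5 -0.16 0 0 0 0 0"

```text
clock: 25.23
position: [0.6745, -0.0329, 0.256]
ee_rot: [-1.241, 1.187, 1.237]
force: [0.5, -0.4, -1.0]
width: 0.753
```

Run:
```python
from h import *
s=status.observe();print(s['position'],s['force'],s['width']*92,s['joints'])
t=cams.get_image('scene');save(t,'s21')
go((.40,-.285,.27),180-7.2)
go((.40,-.285,.27),90)
```

```text
[ 0.67453034 -0.03288079  0.25601854] [ 0.48765379 -0.44189277 -0.95660637] 69.25051914787593 [ 0.54554505  0.71796236 -1.07391613  1.33756101  0.6247733   1.43638257
  1.11665917]
shift [-0.0198, 0.3549, -0.3002] turn [-1.3406, -0.0012, 0.0001] deg [-80.4  -0.1   0. ]
shift [-0.0198, 0.3549, -0.3002] turn [0.0394, -0.0008, 0.0008] deg [ 2.4 -0.   0. ]
```

View pics/s21.png

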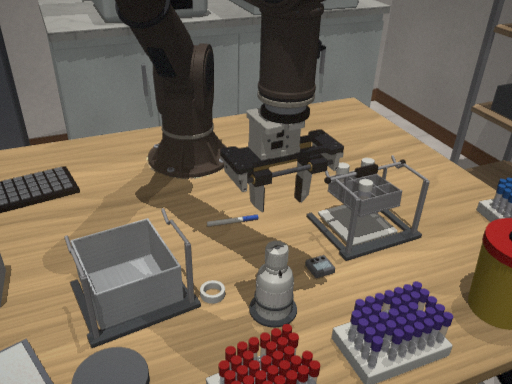

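Run:
```python
from h import *
go((.515,-.39,.28),7.2)
```

```text
shift [-0.0321, 0.2167, -0.4372] turn [1.4194, -0.0001, 0.0012] deg [85.2 -0.   0.1]
```

Emit:
step_arm --pt "-0.5 -0.03 0.02 -0.04 0.1 0 0" --pt "-0.5 -0.03 0.04 -0.08 0.2 0 0" --pt "-0.5 -0.03 0.06 -0.12 0.3 0 0" --pt "-0.5 -0.03 0.08 -0.16 0.4 0 0" --pt "-0.5 -0.03 0.1 -0.2 0.5 0 0" --pt "-0.5 -0.03 0.12 -0.24 0.6 0 0" --pt "-0.5 -0.03 0.14 -0.28 0.7 0 0" --pt "-0.5 -0.03 0.16 -0.32 0.8 0 0" --pt "-0.5 -0.03 0.18 -0.36 0.9 0 0" --pt "-0.5 -0.03 0.2 -0.4 0.95 0 0" --pt "-0.5 -0.032 0.2167 -0.4372 0.95 0 0" --pt "-0.5 -0.032 0.2167 -0.4372 0.95 0 0"

```text
clock: 26.28
position: [0.5098, -0.3988, 0.277]
ee_rot: [-0.476, 1.524, 0.474]
force: [-1.3, -1.1, -0.3]
width: 0.748
```

Emit:
step_arm --pt "-0.5 0 0 0 0.1 0 0" --pt "-0.5 0 0 0 0.2 0 0" --pt "-0.5 0 0 0 0.3 0 0" --pt "-0.5 0 0 0 0.4 0 0" --pt "-0.5 0 0 0 0.47 0 0" --pt "-0.5 0 0 0 0.47 0 0" --pt "-0.5 0 0 0 0.47 0 0" --pt "-0.5 0 0 0 0.47 0 0"

```text
clock: 26.95
position: [0.5147, -0.3896, 0.2788]
ee_rot: [-0.1, 1.57, 0.101]
force: [-0.1, 0.1, 1.1]
width: 0.75
```

Run:
```python
from h import *
s=status.observe();print(s['position'],s['joints'])
im=cams.get_image('wrist');save(im,'w22');np.savez('pics/w22.npz',**im,pos=s['position'],rot=s['ee_rot']);W=wcloud(im,s)
m=(W[...,0]>.44)&(W[...,0]<.66)&(W[...,1]>-.42)&(W[...,1]<-.15)&(W[...,2]>.138)&(W[...,2]<.19)
p=W[m];print(len(p))
yw=np.radians(7.2);Rb=np.array([[np.cos(yw),-np.sin(yw)],[np.sin(yw),np.cos(yw)]])
b=(p[:,:2]-[.5135,-.284])@Rb
for sg in(1,-1):
    q=b[(b[:,1]*sg>.07)&(b[:,1]*sg<.12)];z=p[(b[:,1]*sg>.07)&(b[:,1]*sg<.12),2]
    print('side',sg,len(q), 'yfit',np.polyfit(q[:,0],q[:,1],1) if len(q)>10 else'')
    for xx in np.arange(-.03,.12,.006):
        k=abs(q[:,0]-xx)<.003
        if k.sum()>3: print('  ',round(xx,3),q[k,1].mean().round(4),z[k].max().round(4),np.median(z[k]).round(4),k.sum())
o=im['pixels'].copy()
for sg in(-1,1):
  for x in(-.022,-.004,.004,.022,.1):
    P=np.r_[np.array([.5135,-.284])+Rb@np.array([x,sg*.095]),.146 if abs(x)<.01 else .162];u=wpix(im,P,s)[0];cv2.circle(o,tuple(int(i) for i in u),2,(255,0,0),-1)
cv2.imwrite('pics/w22o.png',o[:,:,::-1])
```

```text
[ 0.51467598 -0.3895995   0.27877272] [ 1.03883887  0.54957021 -0.77569356  1.39267548  0.38371175  1.35448933
  0.38367013]
995
side 1 0 yfit 
side -1 995 yfit [-0.00232987 -0.09490623]
   -0.03 -0.0949 0.1612 0.1603 5
   -0.024 -0.0947 0.1624 0.1602 44
   -0.018 -0.0947 0.1594 0.1552 50
   -0.012 -0.0947 0.1536 0.1495 43
   -0.006 -0.0946 0.148 0.1453 40
   -0.0 -0.095 0.1489 0.1455 39
   0.006 -0.0948 0.1538 0.1499 42
   0.012 -0.0948 0.1602 0.1556 50
   0.018 -0.0949 0.1623 0.1603 46
   0.024 -0.0951 0.1634 0.1607 49
   0.03 -0.095 0.1628 0.1608 49
   0.036 -0.095 0.1629 0.1604 50
   0.042 -0.0949 0.1636 0.1607 46
   0.048 -0.0955 0.1625 0.161 42
   0.054 -0.0956 0.1625 0.161 36
   0.06 -0.0957 0.1626 0.1609 36
   0.066 -0.0956 0.163 0.1608 34
   0.072 -0.0957 0.1627 0.161 35
   0.078 -0.096 0.1629 0.1611 41
   0.084 -0.0958 0.1626 0.1613 40
   0.09 -0.0946 0.1626 0.1592 75
   0.096 -0.0942 0.1629 0.1582 72
   0.102 -0.0946 0.1603 0.1577 31
```

View pics/w22o.png

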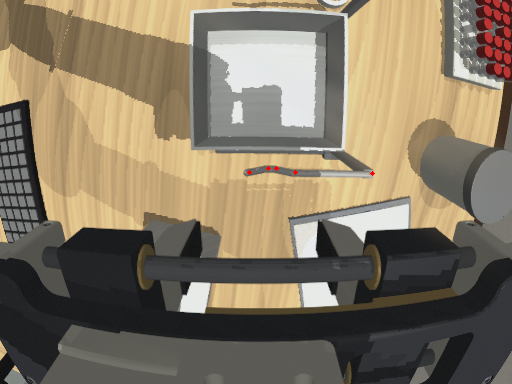

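Run:
```python
from h import *
go((.479,.293,.24),1.6)
```

```text
shift [0.0491, 0.852, 0.0645] turn [0.0954, -0.0008, -0.0005] deg [ 5.7 -0.  -0. ]
```

Emit:
step_arm --pt "0.1 0 0.045 0.003 0.0954 0 0" --pt "0.1 0 0.09 0.006 0.0954 0 0" --pt "0.1 0 0.135 0.01 0.0954 0 0" --pt "0.1 0 0.18 0.014 0.0954 0 0" --pt "0.1 0 0.225 0.018 0.0954 0 0" --pt "0.1 0 0.27 0.022 0.0954 0 0" --pt "0.1 0 0.315 0.025 0.0954 0 0" --pt "0.1 0 0.36 0.028 0.0954 0 0" --pt "0.1 0 0.405 0.031 0.0954 0 0" --pt "0.1 0 0.45 0.034 0.0954 0 0" --pt "0.1 0 0.495 0.037 0.0954 0 0" --pt "0.1 0 0.53 0.04 0.0954 0 0"

```text
clock: 28.0
position: [0.4929, 0.038, 0.2799]
ee_rot: [-0.023, 1.57, 0.023]
force: [0.9, -0.4, 0.0]
width: 0.453
```

Emit:
step_arm --pt "0.1 0.01 0.045 0.003 0 0 0" --pt "0.1 0.02 0.09 0.006 0 0 0" --pt "0.1 0.03 0.135 0.01 0 0 0" --pt "0.1 0.04 0.18 0.014 0 0 0" --pt "0.1 0.045 0.2 0.018 0 0 0" --pt "0.1 0.045 0.21 0.02 0 0 0" --pt "0.1 0.045 0.21 0.02 0 0 0" --pt "0.1 0.045 0.21 0.02 0 0 0"

```text
clock: 28.67
position: [0.5055, 0.2026, 0.2436]
ee_rot: [-0.021, 1.571, 0.02]
force: [0.5, -0.0, -0.1]
width: 0.45
```

Run:
```python
from h import *
s=status.observe();print(s['position'],s['joints'],s['width']*92)
im=cams.get_image('wrist');save(im,'w23');np.savez('pics/w23.npz',**im,pos=s['position'],rot=s['ee_rot']);W=wcloud(im,s)
t=cams.get_image('top');save(t,'t23');np.savez('pics/t23.npz',**t)
go((.479,.293,.2),1.6)
```

```text
[0.50548078 0.20262686 0.2436253 ] [ 0.17223212  0.43499747 -0.90326959  1.69360865  0.36456658  1.19231924
 -0.79701898] 41.39323612009294
shift [0.0545, 0.1151, -0.0307] turn [-0.0039, 0.0003, 0.001] deg [-0.2  0.   0.1]
```

View pics/w23.png

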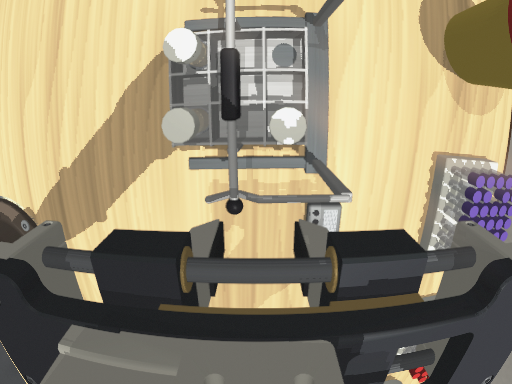

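```bash
cat > bar.py <<'E'
from h import *
def bar(W,c0=(.48,.2925),z0=.15):
    m=(W[...,2]>z0-.01)&(W[...,2]<z0+.02)&(abs(W[...,0]-c0[0])<.02)&(abs(W[...,1]-c0[1])<.1)
    p=W[m]
    for _ in range(3):
        f=np.polyfit(p[:,1],p[:,0],1);p=p[abs(p[:,0]-np.polyval(f,p[:,1]))<.009]
    print('bar n',len(p),'x at y0',np.polyval(f,c0[1]).round(4),'yaw',np.degrees(np.arctan(-f[0])).round(2))
    h=p[abs(p[:,1]-c0[1])<.025];r=h[:,0]-f[0]*(h[:,1]-c0[1]);print('handle x',r.min().round(4),r.max().round(4),'mid',((r.min()+r.max())/2).round(4),'z',h[:,2].max().round(4),'y',p[:,1].min(),p[:,1].max())
    k=abs(r-((r.min()+r.max())/2))<.02
E
python3 - <<'E'
from bar import *
d=dict(np.load('pics/w23.npz'));s={'position':d['pos'],'ee_rot':d['rot']}
W=wcloud(d,s);bar(W)
m=(d['pixels'].sum(-1)<110)&(abs(W[...,0]-.48)<.012)&(W[...,2]>.14)&(W[...,2]<.17);p=W[m];p=p[(p[:,1]>.25)&(p[:,1]<.34)];print('handle y',p[:,1].min(),p[:,1].max())
m=(d['pixels'].sum(-1)<110)&(abs(W[...,0]-.48)<.015)&(W[...,2]>.13)&(W[...,2]<.17);p=W[m];p=p[(p[:,1]<.2)];print('ball y',p.mean(0) if len(p) else 0)
C=np.array([.480,.2925]);yw=np.radians(1.45);Rb=np.array([[np.cos(yw),-np.sin(yw)],[np.sin(yw),np.cos(yw)]])
B=(W[...,:2]-C)@Rb;Z=W[...,2];m=(Z>.105)&(Z<.126)&(abs(B[...,0])<.07)&(abs(B[...,1])<.06)
q=np.c_[B[m],np.ones(m.sum())];print('lean',np.linalg.lstsq(q,Z[m],rcond=None)[0])
E
```

```text
bar n 2712 x at y0 0.4787 yaw 1.91
handle x 0.4705 0.486 mid 0.4782 z 0.1633 y 0.19254058563967424 0.368109731736413
handle y 0.26465748370601005 0.3055375084207538
ball y [0.48297106 0.18877597 0.15429716]
lean [ 0.05337608 -0.00675606  0.1155997 ]
```

Emit:
step_arm --pt "0.1 0.02 0.04 -0.01 -0.003 0 0" --pt "0.1 0.04 0.08 -0.02 -0.003 0 0" --pt "0.1 0.05 0.1 -0.028 -0.003 0 0" --pt "0.1 0.0545 0.113 -0.0313 -0.003 0 0" --pt "0.1 0.0545 0.113 -0.0313 -0.003 0 0" --pt "0.1 0.0545 0.113 -0.0313 -0.003 0 0" --pt "0.1 0.0545 0.113 -0.0313 -0.003 0 0" --pt "0.1 0.0545 0.113 -0.0313 -0.003 0 0"

```text
clock: 29.43
position: [0.4792, 0.2914, 0.2006]
ee_rot: [-0.021, 1.57, 0.02]
force: [-0.9, 0.7, 0.8]
width: 0.454
```

Run:
```python
from h import *
s=status.observe();print(s['position'],s['joints'],s['width']*92)
im=cams.get_image('wrist');save(im,'w24')
s=status.observe();print(s['position'])
go((.4785,.293,.132),1.7)
```

```text
[0.47924188 0.29144393 0.20055975] [-0.02731527  0.50094234 -0.87805588  1.71603282  0.42321373  1.12567261
 -1.00563472] 41.7259604326218
[0.47906059 0.29164902 0.20052265]
shift [0.0857, 0.0017, -0.0007] turn [-0.0032, 0.001, 0.0004] deg [-0.2  0.1  0. ]
```

View pics/w24.png

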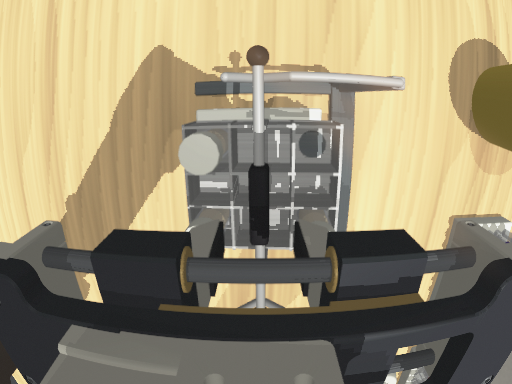

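Emit:
step_arm --pt "0.1 0.03 0.0012 -0.0007 -0.003 0 0" --pt "0.1 0.055 0.0012 -0.0007 -0.003 0 0" --pt "0.1 0.075 0.0012 -0.0007 -0.003 0 0" --pt "0.1 0.0857 0.0012 -0.0007 -0.003 0 0" --pt "0.1 0.0857 0.0012 -0.0007 -0.003 0 0" --pt "0.1 0.0857 0.0012 -0.0007 -0.003 0 0" --pt "0.4 0.0857 0.0012 -0.0007 -0.003 0 0" --pt "0.6 0.0857 0.0012 -0.0007 -0.003 0 0" --pt "0.8 0.0857 0.0012 -0.0007 -0.003 0 0" --pt "1 0.0857 0.0012 -0.0007 -0.003 0 0" --pt "1 0.0857 0.0012 -0.0007 -0.003 0 0" --pt "1 0.0857 0.0012 -0.0007 -0.003 0 0" --newtons 40

```text
clock: 30.48
position: [0.4784, 0.2942, 0.1321]
ee_rot: [-0.024, 1.569, 0.025]
force: [4.5, 0.2, 3.9]
width: 0.149
```

Emit:
step_arm --pt "1 0 0 0 0 0 0" --pt "1 0 0 0 0 0 0" --pt "1 0 0 0 0 0 0" --newtons 55

```text
clock: 30.73
position: [0.4784, 0.2943, 0.1321]
ee_rot: [-0.024, 1.569, 0.025]
force: [4.7, -0.4, 4.8]
width: 0.15
```

Run:
```python
from h import *
s=status.observe();print(s['position'],s['force'],s['ft_torque'],s['width']*92)
im=cams.get_image('wrist');save(im,'w25');np.savez('pics/w25.npz',**im,pos=s['position'],rot=s['ee_rot'])
t=cams.get_image('scene');cv2.imwrite('pics/s25.png',cv2.resize(t['pixels'][120:260,290:450,::-1],None,fx=4,fy=4,interpolation=cv2.INTER_CUBIC))
```

```text
[0.47838587 0.29425916 0.13209182] [ 4.68619419 -0.3644557   4.77951939] [-0.10059788 -1.21062256  0.07996305] 13.816981515371127
```

View pics/s25.png

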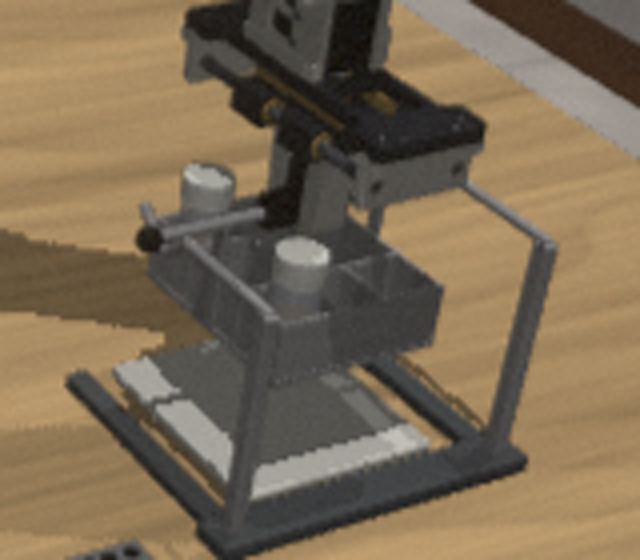

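View pics/w25.png

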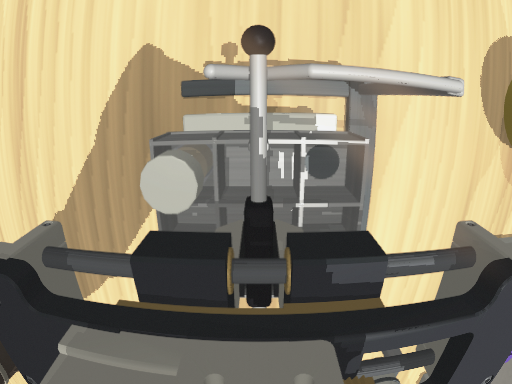

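Run:
```python
from h import *
d=dict(np.load('pics/w25.npz'));s={'position':d['pos'],'ee_rot':d['rot']};W=wcloud(d,s)
u=(slice(20,62),slice(238,280));w=W[u];px=d['pixels'][u].sum(-1)
m=(px<200)&(w[...,2]>.13)&(w[...,2]<.17);p=w[m];print(len(p),p.min(0),p.max(0),p.mean(0))
```

```text
394 [0.46674197 0.39502217 0.14980219] [0.48058783 0.40752696 0.1589056 ] [0.47503678 0.40178647 0.15506623]
```

Emit:
step_arm --pt "1 -0.005 0 0 0 0 0" --pt "1 -0.015 0 0 0 0 0" --pt "1 -0.03 0 0 0 0 0" --pt "1 -0.045 0 0 0 0 0" --pt "1 -0.06 0 0 0 0 0" --pt "1 -0.08 0 0 0 0 0" --pt "1 -0.1 0 0 0 0 0" --pt "1 -0.12 0 0 0 0 0" --pt "1 -0.14 0 0 0 0 0" --pt "1 -0.15 0 0 0 0 0" --pt "1 -0.155 0 0 0 0 0" --pt "1 -0.155 0 0 0 0 0"

```text
clock: 31.83
position: [0.4775, 0.2943, 0.2564]
ee_rot: [-0.025, 1.569, 0.026]
force: [0.7, -0.2, -6.7]
width: 0.148
```

Run:
```python
from h import *
s=status.observe();print(s['position'],s['force'],s['ft_torque'],s['width']*92,s['joints'])
im=cams.get_image('wrist');save(im,'w26')
t=cams.get_image('scene');cv2.imwrite('pics/s26.png',cv2.resize(t['pixels'][60:260,290:450,::-1],None,fx=3,fy=3,interpolation=cv2.INTER_CUBIC))
go((.5113,-.283,.255),7.1)
```

```text
[0.47746099 0.29429109 0.2564213 ] [ 0.67542636 -0.19392759 -6.67896434] [ 0.01128852 -0.16775394  0.0237556 ] 13.644589890055764 [-0.01029843  0.45291119 -0.90650469  1.63797686  0.37430214  1.23384175
 -0.96132775]
shift [0.0004, -0.7218, 0.0197] turn [-0.0878, -0.0007, 0.0007] deg [-5.3 -0.   0. ]
```

View pics/s26.png

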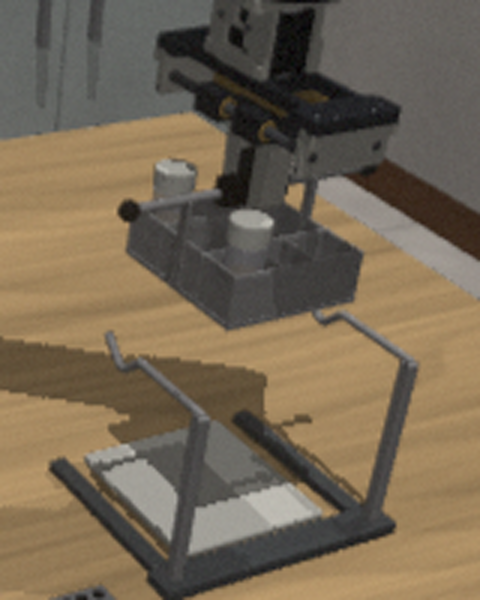

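Emit:
step_arm --pt "1 0 -0.006 0 -0.005 0 0" --pt "1 0 -0.02 0 -0.01 0 0" --pt "1 0 -0.04 0.001 -0.015 0 0" --pt "1 0 -0.07 0.002 -0.02 0 0" --pt "1 0 -0.1 0.003 -0.025 0 0" --pt "1 0 -0.135 0.004 -0.03 0 0" --pt "1 0 -0.17 0.005 -0.035 0 0" --pt "1 0 -0.205 0.006 -0.04 0 0" --pt "1 0 -0.24 0.007 -0.045 0 0" --pt "1 0 -0.27 0.008 -0.05 0 0" --pt "1 0 -0.3 0.009 -0.05 0 0" --pt "1 0 -0.32 0.009 -0.05 0 0"

```text
clock: 32.93
position: [0.4923, 0.035, 0.2545]
ee_rot: [-0.066, 1.572, 0.064]
force: [-0.2, -0.1, -7.4]
width: 0.149
```

Run:
```python
from h import *
s=status.observe();print(s['position'],s['force'],s['width']*92,s['joints'])
go((.5113,-.284,.255),7.1)
```

```text
[0.49226033 0.03497756 0.25451751] [-0.24240335 -0.07786195 -7.37476542] 13.725999284982805 [ 0.55046611  0.33463303 -0.92946548  1.78896589  0.29119355  1.16548734
 -0.38743178]
shift [-0.0001, -0.3993, -0.009] turn [-0.0398, -0.0017, 0.0011] deg [-2.4 -0.1  0.1]
```

Emit:
step_arm --pt "1 0 -0.03 0 -0.01 0 0" --pt "1 0 -0.06 0 -0.02 0 0" --pt "1 0 -0.095 -0.002 -0.03 0 0" --pt "1 0 -0.13 -0.003 -0.0398 0 0" --pt "1 0 -0.165 -0.004 -0.0398 0 0" --pt "1 0 -0.2 -0.005 -0.0398 0 0" --pt "1 0 -0.235 -0.006 -0.0398 0 0" --pt "1 0 -0.27 -0.007 -0.0398 0 0" --pt "1 0 -0.3 -0.008 -0.0398 0 0" --pt "1 0 -0.33 -0.009 -0.0398 0 0" --pt "1 0 -0.35 -0.009 -0.0398 0 0" --pt "1 0 -0.36 -0.009 -0.0398 0 0"

```text
clock: 33.93
position: [0.509, -0.2522, 0.2544]
ee_rot: [-0.097, 1.57, 0.097]
force: [-0.3, -1.3, -6.6]
width: 0.151
```

Emit:
step_arm --pt "1 0 0 0 0 0 0" --pt "1 0 0 0 0 0 0" --pt "1 0 0 0 0 0 0" --pt "1 0 0 0 0 0 0"

```text
clock: 34.27
position: [0.5101, -0.2472, 0.2557]
ee_rot: [-0.101, 1.568, 0.101]
force: [-0.1, 0.3, -5.7]
width: 0.149
```

Run:
```python
from h import *
s=status.observe();print(s['position'],s['force'],s['width']*92,s['joints'])
im=cams.get_image('wrist');save(im,'w27');np.savez('pics/w27.npz',**im,pos=s['position'],rot=s['ee_rot'])
go((.5113,-.284,.255),7.1)
```

```text
[ 0.51012455 -0.24719038  0.2557063 ] [-0.070396    0.25998371 -5.71126941] 13.714217498987589 [ 0.9504802   0.44546634 -0.84321605  1.62642533  0.34826407  1.22760061
  0.16580535]
shift [0.0009, -0.0454, -0.0044] turn [0.0043, 0.0003, -0.0] deg [ 0.3  0.  -0. ]
```

View pics/w27.png

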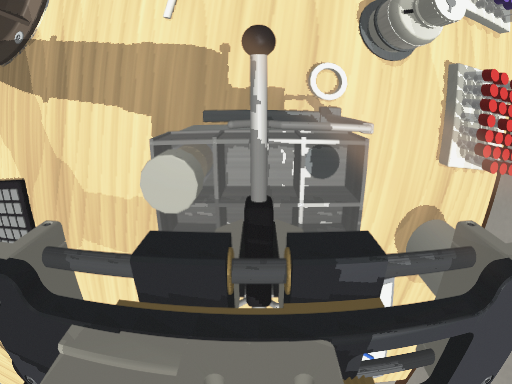

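Run:
```python
from h import *
d=dict(np.load('pics/w27.npz'));s={'position':d['pos'],'ee_rot':d['rot']};W=wcloud(d,s)
yw=np.radians(7.1);Rb=np.array([[np.cos(yw),-np.sin(yw)],[np.sin(yw),np.cos(yw)]])
m=(W[...,2]>.135)&(W[...,2]<.18);p=W[m];b=(p[:,:2]-[.5113,-.284])@Rb
k=(abs(b[:,1]-.095)<.012)&(b[:,0]>-.04)&(b[:,0]<.12);q=b[k];z=p[k,2]
print(len(q))
for xx in np.arange(-.03,.11,.005):
    j=abs(q[:,0]-xx)<.0025
    if j.sum()>2: print(round(xx,3),q[j,1].mean().round(4),np.median(z[j]).round(4),z[j].max().round(4),j.sum())
# ball
u=(slice(20,60),slice(238,280));w=W[u];px=d['pixels'][u].sum(-1)
mm=(px<200)&(w[...,2]>.25);bb=(w[mm][:,:2]-np.array(s['position'])[:2])@Rb;print('ball rel TCP',bb.min(0),bb.max(0),bb.mean(0))
```

```text
1083
-0.025 0.0943 0.1602 0.1617 14
-0.02 0.0944 0.1593 0.162 52
-0.015 0.0945 0.155 0.159 49
-0.01 0.0942 0.1503 0.1537 49
-0.005 0.095 0.1478 0.1494 7
0.01 0.0943 0.1517 0.1559 32
0.015 0.0944 0.1552 0.1593 52
0.02 0.0943 0.1597 0.1628 54
0.025 0.0942 0.1609 0.1631 43
0.03 0.0939 0.161 0.163 40
0.035 0.0942 0.1611 0.1631 39
0.04 0.0943 0.1611 0.1637 41
0.045 0.0939 0.1613 0.163 46
0.05 0.0942 0.1613 0.1626 43
0.055 0.0938 0.1608 0.1624 50
0.06 0.0939 0.161 0.163 51
0.065 0.0936 0.161 0.1629 42
0.07 0.0938 0.1608 0.1622 46
0.075 0.0939 0.1609 0.1628 45
0.08 0.0939 0.161 0.1626 49
0.085 0.0937 0.1609 0.1628 43
0.09 0.0939 0.1607 0.1629 40
0.095 0.095 0.1595 0.1626 78
0.1 0.0949 0.1604 0.1628 56
0.105 0.0938 0.1578 0.1606 22
ball rel TCP [-0.00808493  0.10122558] [0.00507804 0.11343309] [-7.42905632e-05  1.08070060e-01]
```

Run:
```python
from h import *
s=status.observe();print(s['position']);go((.5111,-.2845,.255),7.1)
```

```text
[ 0.5101005  -0.24754541  0.25574615]
shift [0.0009, -0.046, -0.0047] turn [0.0043, 0.0003, -0.0] deg [ 0.3  0.  -0. ]
```

Emit:
step_arm --pt "1 0 -0.01 -0.001 0.004 0 0" --pt "1 0 -0.022 -0.002 0.004 0 0" --pt "1 0 -0.034 -0.003 0.004 0 0" --pt "1 0 -0.043 -0.0047 0.004 0 0" --pt "1 0 -0.046 -0.0047 0.004 0 0" --pt "1 0 -0.046 -0.0047 0.004 0 0" --pt "1 0 -0.046 -0.0047 0.004 0 0" --pt "1 0 -0.046 -0.0047 0.004 0 0"

```text
clock: 34.98
position: [0.5109, -0.2855, 0.2555]
ee_rot: [-0.096, 1.568, 0.097]
force: [-1.0, -0.2, -7.7]
width: 0.148
```

Run:
```python
from h import *
s=status.observe();print(s['position'],s['dq'])
im=cams.get_image('top');save(im,'t28')
cv2.imwrite('pics/t28c.png',cv2.resize(im['pixels'][120:260,300:460,::-1],None,fx=4,fy=4))
go((.5111,-.2845,.16),7.1)
```

```text
[ 0.51085391 -0.28550375  0.25550524] [-0.00210132 -0.00436377 -0.00227722  0.00106947  0.00046763  0.00172064
  0.00074119]
shift [0.1194, 0.0011, 0.0004] turn [-0.0011, 0.0002, -0.0003] deg [-0.1  0.  -0. ]
```

View pics/t28c.png

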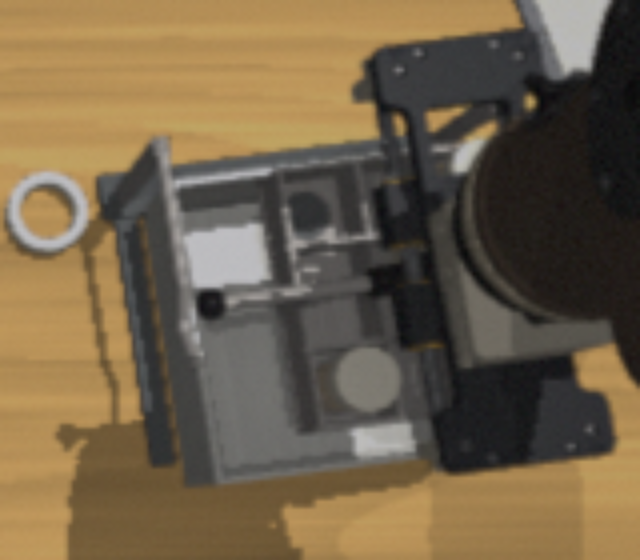

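Emit:
step_arm --pt "1 0.01 0.001 0.0003 0 0 0" --pt "1 0.025 0.001 0.0003 0 0 0" --pt "1 0.045 0.001 0.0003 0 0 0" --pt "1 0.065 0.001 0.0003 0 0 0" --pt "1 0.085 0.001 0.0003 0 0 0" --pt "1 0.1 0.001 0.0003 0 0 0" --pt "1 0.11 0.001 0.0003 0 0 0" --pt "1 0.117 0.001 0.0003 0 0 0" --pt "1 0.117 0.001 0.0003 0 0 0" --pt "1 0.117 0.001 0.0003 0 0 0" --pt "1 0.117 0.001 0.0003 0 0 0"

```text
clock: 35.95
position: [0.5115, -0.2854, 0.1627]
ee_rot: [-0.096, 1.567, 0.095]
force: [0.5, 0.2, -6.7]
width: 0.146
```

Run:
```python
from h import *
s=status.observe();print(s['position'],s['force'])
im=cams.get_image('wrist');save(im,'w29')
t=cams.get_image('scene');cv2.imwrite('pics/s29.png',cv2.resize(t['pixels'][140:340,50:250,::-1],None,fx=3,fy=3,interpolation=cv2.INTER_CUBIC))
go((.5111,-.2845,.1325),7.1)
```

```text
[ 0.51149555 -0.28540709  0.16267363] [ 0.51956408  0.22829458 -6.69354428]
shift [0.0378, 0.0013, -0.0003] turn [-0.0019, 0.0012, 0.0008] deg [-0.1  0.1  0. ]
```

View pics/w29.png

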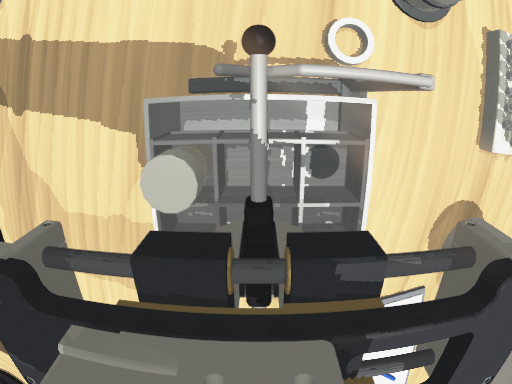

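View pics/s29.png

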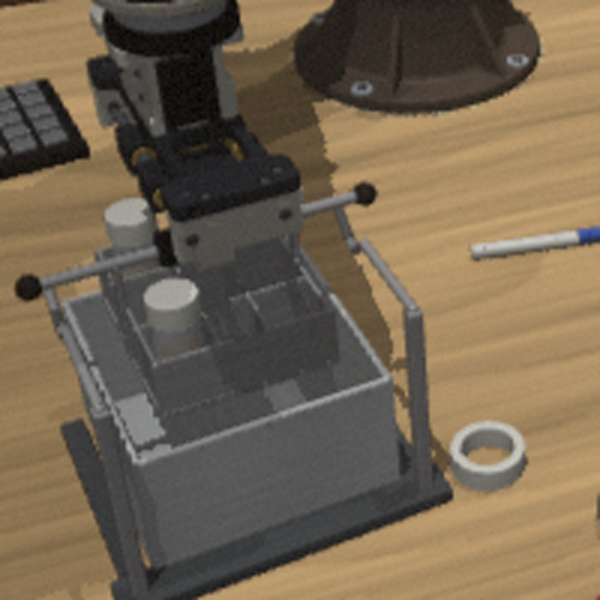

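Emit:
step_arm --pt "1 0.008 0.001 0 0 0 0" --pt "1 0.016 0.001 0 0 0 0" --pt "1 0.024 0.001 0 0 0 0" --pt "1 0.031 0.001 0 0 0 0" --pt "1 0.0365 0.001 0 0 0 0" --pt "1 0.0365 0.001 0 0 0 0" --pt "1 0.0365 0.001 0 0 0 0"

```text
clock: 36.63
position: [0.511, -0.2844, 0.1325]
ee_rot: [-0.096, 1.568, 0.096]
force: [0.8, 0.1, -6.4]
width: 0.15
```

Run:
```python
from h import *
s=status.observe();print(s['position'],s['force'],s['ft_torque'])
im=cams.get_image('wrist');save(im,'w30')
```

```text
[ 0.5109959  -0.28442552  0.13248802] [ 0.82851519  0.1186525  -6.40896037] [ 0.02003544 -0.31065028 -0.05793177]
```

View pics/w30.png

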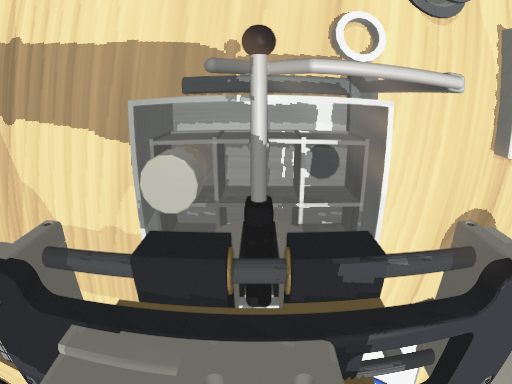

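Still carrying the full weight, so not seated yet. Lowering a little at a time.

Emit:
step_arm --pt "1 0.001 0 0 0 0 0" --pt "1 0.002 0 0 0 0 0" --pt "1 0.003 0 0 0 0 0" --pt "1 0.003 0 0 0 0 0" --pt "1 0.003 0 0 0 0 0"

```text
clock: 37.1
position: [0.5114, -0.2845, 0.1318]
ee_rot: [-0.097, 1.567, 0.095]
force: [-3.3, 2.7, 9.4]
width: 0.146
```

Emit:
step_arm --pt "1 -0.0012 0 0 0 0 0" --pt "1 -0.0012 0 0 0 0 0" --pt "0.6 -0.0012 0 0 0 0 0" --pt "0.5 -0.0012 0 0 0 0 0" --pt "0.4 -0.0012 0 0 0 0 0" --pt "0.3 -0.0012 0 0 0 0 0" --pt "0.1 -0.0012 0 0 0 0 0" --pt "0.1 -0.0012 0 0 0 0 0"

```text
clock: 37.77
position: [0.5108, -0.2846, 0.1311]
ee_rot: [-0.096, 1.569, 0.096]
force: [-0.0, 0.4, 0.0]
width: 0.432
```

Run:
```python
from h import *
s=status.observe();print(s['position'],s['force'],s['width']*92)
im=cams.get_image('wrist');save(im,'w31')
```

```text
[ 0.51075262 -0.28456154  0.13113104] [-0.03956757  0.39302198  0.04073974] 39.74935780230598
```

View pics/w31.png

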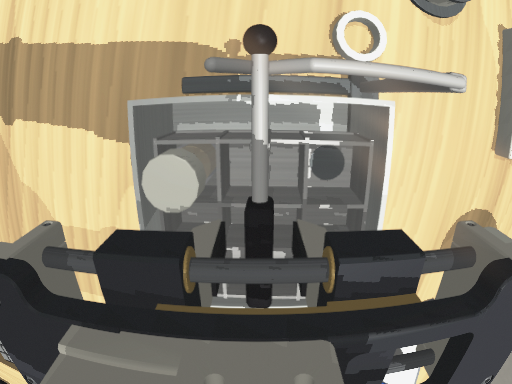

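Released; rising and backing off.

Emit:
step_arm --pt "0.1 -0.02 0 0 0 0 0" --pt "0.1 -0.05 0 0 0 0 0" --pt "0.1 -0.09 0 0 0 0 0" --pt "0.1 -0.13 0 0 0 0 0" --pt "0.1 -0.17 0.03 0 0 0 0" --pt "0.1 -0.2 0.08 0 0 0 0" --pt "0.1 -0.22 0.13 0 0 0 0" --pt "0.1 -0.22 0.18 0 0 0 0" --pt "0.1 -0.22 0.23 0 0 0 0" --pt "0.1 -0.22 0.28 0 0 0 0" --pt "0.1 -0.22 0.3 0 0 0 0" --pt "0.1 -0.22 0.3 0 0 0 0"

```text
clock: 38.82
position: [0.4809, -0.0408, 0.3081]
ee_rot: [-0.102, 1.567, 0.102]
force: [0.1, -0.9, 0.2]
width: 0.45
```

Emit:
step_arm --pt "0.1 0 0 0 0 0 0" --pt "0.1 0 0 0 0 0 0" --pt "0.1 0 0 0 0 0 0" --pt "0.1 0 0 0 0 0 0" --pt "0.1 0 0 0 0 0 0" --pt "0.1 0 0 0 0 0 0" --pt "0.1 0 0 0 0 0 0" --pt "0.1 0 0 0 0 0 0" --pt "0.1 0 0 0 0 0 0" --pt "0.1 0 0 0 0 0 0" --pt "0.1 0 0 0 0 0 0" --pt "0.1 0 0 0 0 0 0"

```text
clock: 39.82
position: [0.4816, -0.0463, 0.3073]
ee_rot: [-0.096, 1.569, 0.096]
force: [0.3, 0.5, -0.5]
width: 0.449
```

Run:
```python
from h import *
s=status.observe();print(s['position'],s['clock'])
t=cams.get_image('top');save(t,'t32');c1=t['pixels'][110:260,230:460,::-1]
cv2.imwrite('pics/t32c.png',cv2.resize(c1,None,fx=3.4,fy=3.4,interpolation=cv2.INTER_CUBIC))
q=cams.get_image('scene');save(q,'s32');cv2.imwrite('pics/s32c.png',cv2.resize(q['pixels'][150:340,50:310,::-1],None,fx=3,fy=3,interpolation=cv2.INTER_CUBIC))
for n,im in(('top',t),('scene',q)):
    W=cloud(im);m=(W[...,2]>.142)&(W[...,2]<.18)&(abs(W[...,0]-.512)<.03)&(abs(W[...,1]+.285)<.08)
    p=W[m]
    for _ in range(3):
        f=np.polyfit(p[:,1],p[:,0],1);p=p[abs(p[:,0]-np.polyval(f,p[:,1]))<.009]
    print(n,len(p),'x',np.polyval(f,-.285),'yaw',np.degrees(np.arctan(-f[0])),'z',np.percentile(p[:,2],[50,98]))
    for nm,xy,zl,zh in(('timer',(.6,.113),.012,.025),('tape',(.589,-.131),.012,.025),('marker',(.366,-.001),.006,.016)):print(nm,blob(W,xy,.07 if nm=='marker' else .04,zl,zh)[:2])
    c=im['pixels']
W=cloud(q);c=q['pixels'];m=np.zeros(c.shape[:2],bool);m[266:284,270:292]=c[266:284,270:292].sum(-1)<130
m&=(W[...,2]>.1)&(W[...,2]<.13);p=W[m].mean(0);print('pointer',m.sum(),p,np.degrees(np.arctan2(p[1]+.031,p[0]-.6727)))
```

```text
[ 0.48161414 -0.04625291  0.30725686] 39.8167
top 276 x 0.5097772188493029 yaw 7.050812300660754 z [0.15969661 0.16444231]
timer (357, array([0.5997, 0.1134]))Traceback (most recent call last):
  File "<stdin>", line 12, in <module>
  File "h.py", line 17, in blob
    p=W[m]; return len(p),((p.min(0)+p.max(0))/2)[:2].round(4),np.median(p,0).round(4),np.ptp(p,axis=0).round(3)
                            ~~~~~^^^
    return umr_minimum(a, axis, None, out, keepdims, initial, where)
ValueError: zero-size array to reduction operation minimum which has no identity
```

View pics/t32c.png

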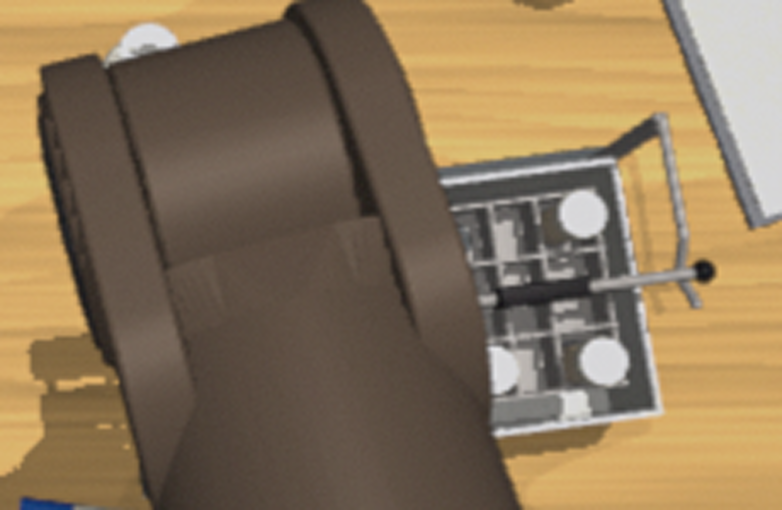

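View pics/s32c.png

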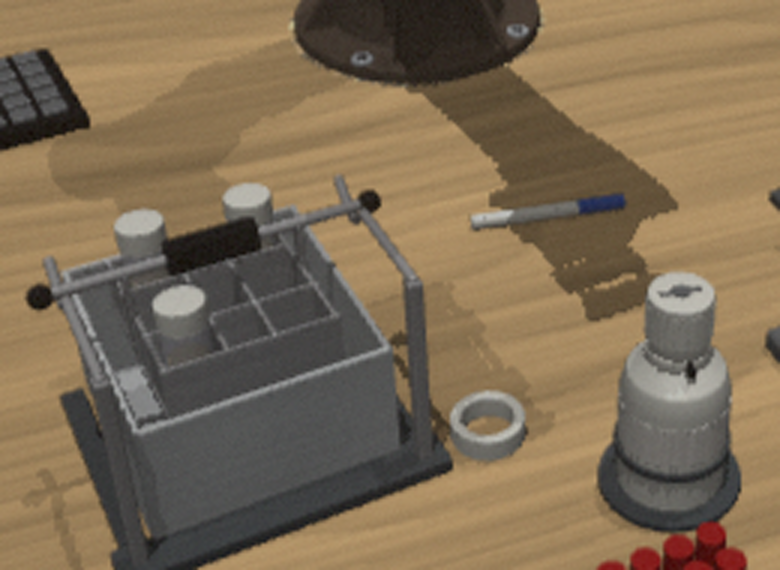

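Run:
```python
from h import *
q=cams.get_image('scene');W=cloud(q);W0=cloud(dict(np.load('pics/scene0.npz')))
for nm,xy,zl,zh,r in(('timer',(.603,.113),.012,.025,.04),('tape',(.589,-.131),.012,.025,.04),('marker',(.366,-.001),.006,.016,.08)):
    print(nm,blob(W0,xy,r,zl,zh)[:2],blob(W,xy,r,zl,zh)[:2])
m=(W[...,2]>.142)&(W[...,2]<.18)&(abs(W[...,0]-.512)<.03)&(abs(W[...,1]+.285)<.08);print('bar top z',np.percentile(W[m][:,2],[50,98]))
for xy in((.5595,-.313),(.461,-.255),(.47,-.325)): 
    try: print('lid',blob(W,xy,.03,.148,.175))
    except Exception: print('lid none')
s=status.observe();print(np.abs(s['dq']).max(),s['clock'])
arm.sign_off()
```

```text
timer (379, array([0.6023, 0.1166])) (375, array([0.6026, 0.1159]))
tape (280, array([ 0.5891, -0.1372])) (285, array([ 0.5899, -0.1368]))
marker (203, array([ 0.3809, -0.0056])) (206, array([0.3668, 0.0012]))
bar top z [0.1534874  0.16354145]
lid (196, array([ 0.5627, -0.3136]), array([ 0.5668, -0.314 ,  0.1541]), array([0.034, 0.03 , 0.008]))
lid (119, array([ 0.462 , -0.2521]), array([ 0.4631, -0.2524,  0.1508]), array([0.03 , 0.03 , 0.005]))
lid (127, array([ 0.4675, -0.3233]), array([ 0.47  , -0.3237,  0.1503]), array([0.029, 0.03 , 0.006]))
0.0015906000831376734 39.9667
the job is handed in; nothing more can be done
```

The job is handed in. All three pots stand upright in the basket wells, the basket hangs on the bath stand, and the bottle closure is at its stop. It took about 40 s of the 210 s.

- **Pots:** Only three pots were on the desk. I stood them in three wells while the basket hung on the loading stand. In the last pictures all three lids are at the expected height and the pots look upright.
- **Basket:** I gripped it by the handle, lifted it straight up, carried it level without setting it down, and lowered it into the bath stand's hooks. The pictures show the bar in both saddles. With one pot more on one side, it leaned about 3° on the loading stand.
- **Cap:** I pressed it with about 13–21 N and turned it anticlockwise about 182° in one grip. The pointer moved about 160° (2.8 rad) and did not move in a further 10° of turning. I saw no torque rise at the stop, so this rests on the pointer alone. The press was briefly slightly above the suggested 20 N.
- **Marker, timer and tape:** The timer and tape read within 1 mm of where they started. The marker's numbers disagreed: its box centre read 14 mm different in x, probably because the gap-filled scene measurement window caught other points. The arm was never near it and it looks unmoved in the pictures, but I did not resolve this before handing in.

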